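Load the seed scarifier and start it

ROBOT

A 6-joint arm with a two-finger parallel gripper is mounted at the origin on the work surface. World frame = base frame: x ahead of the robot, y to its left, z up, the work surface at z = 0. Lengths are in m, angles in degrees, forces in N, time in s.
With the tool pointing down it reaches from about 0.35 to 0.875 m from the base axis. Payload 4.2 kg.
Tool frame: the origin (TCP) lies on the centre line of the jaws, within the pads' length; the fingertips stand tip_reach ahead of it and the grasp point (between the pads) is the TCP (tip_reach is the distance from the TCP to the fingertips, in m); z points along the fingers, y is the line along which they close (so a half turn about z gives the same grasp; the last joint's range is limited). The gripper opens to 87 mm and grips with 3 to 60 N. Pads are 19 mm wide; open, the fingers measure 117 mm over their backs; the gripper's body (75 mm by 190 mm) begins 51 mm behind the grasp point.
Start: joints at [80.42, 22.042, 0.453, 0, -68.411, -14.817], TCP at [0.258, 0.569, 0.217] pointing down, gripper open.
Joint ranges: [-179.83, 179.83], [-69.29, 118.12], [-61.27, 80.66], [-181.25, 117.63], [-171.15, -9.14], [-177.46, 177.46]. Speed limits (degrees/s): [159.86, 159.86, 180, 180, 180, 180].

INTERFACE

Orientations are given as a 3x3 rotation matrix whose columns are the frame's x, y, z axes.
In Python, from station import sense, capture, finish_job, tip_reach gives the robot as it stands.
- The arm moves only by the tool arm_command, never from a script. Its argument "deltas" is a list of rows, each a list of 7 numbers: the turn, a rotation vector about the tool's x, y, z in rad, then the shift along the tool's x, y, z in cm, then the closure, from -1 (fully open) to 1 (shut), so that 0 is half open. In form: [[rx, ry, rz, dx, dy, dz, hand], ...]. A call has 1 to 8 rows; each row is the pose to reach, as a shift and turn from the pose commanded when the call began, along the tool's axes at that moment; what a row does not reach only later rows make up. A row lasts 1/12 s, in which the tool goes at most 41.7 mm and 7.16 degrees, less where a joint would pass 70% of its speed; a pose out of reach is approached as far as the arm can. A call with a gripper value outside its range is refused whole. The fingers move at their own pace and stop on an object; the grip force is fixed at half the most. Time passes only in rows, so rows that repeat a pose let the fingers close. It gives the time, the measured TCP pose, the force, the opening and the grip force at its end, in the units of the state.
- sense(): the state, without advancing time (a new reading comes with each control period).
- capture(name): name is "scene" or "top" or "wrist"; returns a dict with "pixels" (480x640x3 uint8, blue, green, red), "fovy" (degrees; the focal length in pixels is half the picture's height over the tangent of half this angle, whatever the lens; pixels are square), "cx", "cy" (the principal point, pixels), "rvec" (rotation vector, rad) and "tvec" (3), from world to camera coordinates, as OpenCV has them. Camera axes: x right, y down, z forward; pixel columns grow to the right and rows downward; lengths in m; the calibration is good to about 2 mm. A picture is of the moment at which its call begins. There is no depth.
- finish_job(): hands the job in; it is judged then, once.
The state is a dict: "time_s": time; "joints": joint angles; "joint_velocities": joint speeds; "effort": joint torques, N m; "tcp_pos": TCP position; "ee_rot": TCP orientation; "wrist_force": force on the tool from outside, world axes, zero at the start; "moment": the same for the moment, N m; "gripper_width": opening from 0.0 (shut) to 1.0 (fully open); "gripper_force": force on a finger pad.
Only numpy, scipy, OpenCV 4.12 (cv2) and the standard library are available. Lean on these libraries where they do the work, as an engineer would, in place of code of your own. Each camera call takes 0.05 s, during which the arm holds its last target. There are 200 camera calls.

TASK

Pick up the cup by its handle and pour all seven walnuts into the scarifier's hopper, then stand the empty cup upright on the bench and let go of it. Then start the machine: turn the key clockwise all the way to its stop, hold it there for about half a second, and let it spring back to run. Leave the log, the branch slice and the jar where they are.

Things in the scene. Friction and masses are not known exactly. Their poses are not given: they have to be found in the camera images.
- cup: Open round aluminium cup with one flat steel handle, standing upright on the bench. 85 mm high, outer diameter 85 mm at the foot and 96 mm at the rim, wall 3.5 mm, floor 5 mm thick, 140 g more or less. Origin at the centre of its underside, z up through the mouth, x points from the cup's axis out along the handle. At the start it holds all seven walnuts in one layer on its floor, and its handle points away from the robot, within about 35 degrees of straight ahead.
- cup_handle (a point): Middle of the cup's handle, 74 mm out from the cup's axis along the cup's x and 62 mm above its underside. The handle is a flat upright plate 12 mm thick (across the cup's y), 36 mm high (44 to 80 mm above the underside), its outer end 94 mm from the cup's axis, with about 44 mm of it free beyond the wall. It can be pinched across its thickness from above.
- scarifier: White bench-top seed scarifier (abrading machine), fixed: a 200 x 200 mm housing, 85 mm high, with a square open steel hopper on top and a black motor cylinder (70 mm diameter, 70 mm long) on its far (+x) side. Origin at the centre of the underside, z up.
- hopper_mouth (a point): Centre of the square mouth of the scarifier's hopper, at the level of its rim, 145 mm above the bench. The hopper is 132 x 132 mm inside (sides along this frame's x and y), walls 4 mm thick, 56 mm deep to its flat closed floor.
- start_box: Grey fixed start box, 130 x 120 x 60 mm high, with the key on top in a 42 mm steel collar (6 mm high). Origin at the centre of the underside. Stands on one side of the scarifier; the cup stands on the other.
- key_grip (a point): Centre of the upright black key bow, on the key's vertical turning axis, 96 mm above the bench. The bow is a flat plate 32 mm wide (along this frame's x), 9 mm thick (along y) and 30 mm high (its top is 111 mm above the bench). The frame turns with the key.
- key (a joint): Turn of the key, rad. 0 = run, where its spring holds it; grows as the key is turned clockwise seen from above, to a hard stop at 1.0 = start. The spring needs up to 0.12 N m at the stop and brings the key back to run as soon as it is let go.
- walnut0: One of the seven walnuts, all alike: a brown near-round shell 25 mm in diameter and 29 mm long, 12 g, rolls easily. Origin at its centre.
- walnut1: One of the seven walnuts, all alike: a brown near-round shell 25 mm in diameter and 29 mm long, 12 g, rolls easily. Origin at its centre.
- walnut2: One of the seven walnuts, all alike: a brown near-round shell 25 mm in diameter and 29 mm long, 12 g, rolls easily. Origin at its centre.
- walnut3: One of the seven walnuts, all alike: a brown near-round shell 25 mm in diameter and 29 mm long, 12 g, rolls easily. Origin at its centre.
- walnut4: One of the seven walnuts, all alike: a brown near-round shell 25 mm in diameter and 29 mm long, 12 g, rolls easily. Origin at its centre.
- walnut5: One of the seven walnuts, all alike: a brown near-round shell 25 mm in diameter and 29 mm long, 12 g, rolls easily. Origin at its centre.
- walnut6: One of the seven walnuts, all alike: a brown near-round shell 25 mm in diameter and 29 mm long, 12 g, rolls easily. Origin at its centre.
- log: Bystander: short piece of log with bark standing on end, 72 mm diameter, 90 mm high. Origin at the centre of its underside.
- disc: Bystander: slice of a branch with bark lying flat, 90 mm diameter, 22 mm thick. Origin at the centre of its underside.
- jar: Bystander: closed glass specimen jar with a white cap, 60 mm diameter, 90 mm high. Origin at the centre of its underside.

How it is judged (in metres and radians):
On the way, in this order (a step that is already met when the one before it is completed fails the run):
1. all seven walnuts are in the hopper (x of walnut0 in the frame of hopper_mouth between -0.068 and 0.068 m and y of walnut0 in the frame of hopper_mouth between -0.068 and 0.068 m and z of walnut0 in the frame of hopper_mouth between -0.058 and -0.002 m and x of walnut1 in the frame of hopper_mouth between -0.068 and 0.068 m and y of walnut1 in the frame of hopper_mouth between -0.068 and 0.068 m and z of walnut1 in the frame of hopper_mouth between -0.058 and -0.002 m and x of walnut2 in the frame of hopper_mouth between -0.068 and 0.068 m and y of walnut2 in the frame of hopper_mouth between -0.068 and 0.068 m and z of walnut2 in the frame of hopper_mouth between -0.058 and -0.002 m and x of walnut3 in the frame of hopper_mouth between -0.068 and 0.068 m and y of walnut3 in the frame of hopper_mouth between -0.068 and 0.068 m and z of walnut3 in the frame of hopper_mouth between -0.058 and -0.002 m and x of walnut4 in the frame of hopper_mouth between -0.068 and 0.068 m and y of walnut4 in the frame of hopper_mouth between -0.068 and 0.068 m and z of walnut4 in the frame of hopper_mouth between -0.058 and -0.002 m and x of walnut5 in the frame of hopper_mouth between -0.068 and 0.068 m and y of walnut5 in the frame of hopper_mouth between -0.068 and 0.068 m and z of walnut5 in the frame of hopper_mouth between -0.058 and -0.002 m and x of walnut6 in the frame of hopper_mouth between -0.068 and 0.068 m and y of walnut6 in the frame of hopper_mouth between -0.068 and 0.068 m and z of walnut6 in the frame of hopper_mouth between -0.058 and -0.002 m), for 0.2 s.
2. the cup stands upright on the bench, released (angle between cup's own z axis and vertical below 0.1 rad and height (world z) of cup below 0.008 m and contact force between the fingers and cup below 0.1 N and linear speed of cup below 0.03 m/s), for 0.2 s.
3. the key is held at start (turned by more than 0.85 rad) (value of joint key above 0.85 rad), for 0.2 s.
At the end, for the whole second after the job is handed in: All seven walnuts lie inside the hopper, below its rim; the cup stands upright on the bench (within 0.1 rad, underside within 8 mm of the bench), released and at rest; the key is back at run (below 0.1 rad) (all of step 1 and all of step 2 and value of joint key below 0.1 rad); the robot touches nothing.
It fails at once if the log is moved by more than 30 mm (distance of log from where it was at the start of the episode above 0.03 m).
It fails at once if the branch slice is moved by more than 30 mm (distance of disc from where it was at the start of the episode above 0.03 m).
It fails at once if the jar is moved by more than 30 mm (distance of jar from where it was at the start of the episode above 0.03 m).
It also fails if it takes over 72 s, if anything falls off the work surface, if the arm or the gripper's body presses on something with over 40 N, if the wrist force passes 120 N, or if a joint passes its speed limit or range.

## Working session

There is one attempt and no reset: what is moved stays moved. The work goes in short steps, Python scripts to look and compute and a tool call to move; the robot and the scene stay as the last step left them, time stands still between calls to the robot, and variables do not carry over. Pictures are saved under pics/ and viewed, at most 10 in all, crops included, and the job is handed in when it is done.

Besides the shell and the picture viewer there is one more tool, called after "Request:" as name(argument=value, ...), one argument or row to a line, values as JSON. arm_command: Moves the arm, as the interface text tells. Its arguments: {"type":"object","properties":{"deltas":{"type":"array"}},"required":["deltas"]}

```bash
ls; mkdir -p pics
cat > h.py <<'E'
import numpy as np, cv2
from station import sense, capture, finish_job, tip_reach
def cam(n):
    c=capture(n); R,_=cv2.Rodrigues(np.array(c["rvec"],float)); t=np.array(c["tvec"],float).ravel()
    f=240/np.tan(np.radians(c["fovy"])/2); c.update(R=R,t=t,f=f); return c
def ray(c,u,v,z):
    d=c["R"].T@np.array([(u-c["cx"])/c["f"],(v-c["cy"])/c["f"],1]); o=-c["R"].T@c["t"]
    return o+d*(z-o[2])/d[2]
def proj(c,p):
    q=c["R"]@np.array(p,float)+c["t"]; return c["f"]*q[:2]/q[2]+[c["cx"],c["cy"]]
E
python3 - <<'E'
from h import *
for n in("top","scene"):
    c=cam(n); cv2.imwrite(f"pics/{n}0.png",c["pixels"]); print(n,c["f"],c["cx"],c["cy"],-c["R"].T@c["t"],c["R"].round(2).tolist())
s=sense(); print(tip_reach,s)
E
```

```text
pics
top 576.4210280495504 312.5688584699267 235.96858573506378 [ 0.49631631 -0.00686376  1.17407062] [[0.0, -1.0, -0.0], [-1.0, -0.0, -0.06], [0.06, 0.0, -1.0]]
scene 518.1809798044007 320.39550810339375 243.24551545865788 [ 1.15968442 -0.6666168   0.67526652] [[0.76, 0.65, -0.02], [0.34, -0.42, -0.84], [-0.56, 0.63, -0.54]]
0.019 {'time_s': 0.1, 'joints': array([ 8.04208919e+01,  2.20854597e+01,  3.86413686e-01, -2.35190454e-02,
       -6.84124577e+01, -1.48167432e+01]), 'joint_velocities': array([-0.01213812,  0.01322442,  0.18021358,  0.08671984, -0.0104849 ,
       -0.10362384]), 'effort': array([ 4.44345314e-04, -3.91688490e+01,  1.87937719e+01,  4.23184231e+00,
        1.35280285e-02, -6.61220224e-05]), 'tcp_pos': array([0.2579117 , 0.56868624, 0.21617495]), 'ee_rot': array([[ 9.10651072e-01, -4.13175671e-01, -7.00215079e-04],
       [-4.13176244e-01, -9.10649191e-01, -1.85542552e-03],
       [ 1.28966390e-04,  1.97895748e-03, -9.99998034e-01]]), 'wrist_force': array([ 0.2041611 ,  0.4457334 , -0.53124122]), 'moment': array([-0.00634596,  0.03330967, -0.00636719]), 'gripper_force': 0.0, 'gripper_width': 1.0001339657217305}
```

View pics/top0.png

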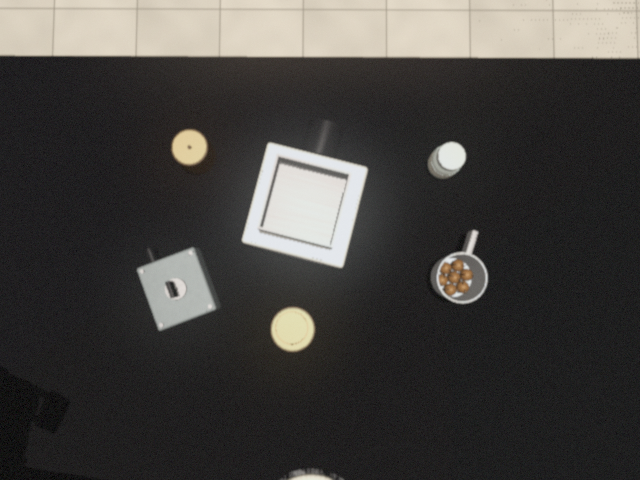

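View pics/scene0.png

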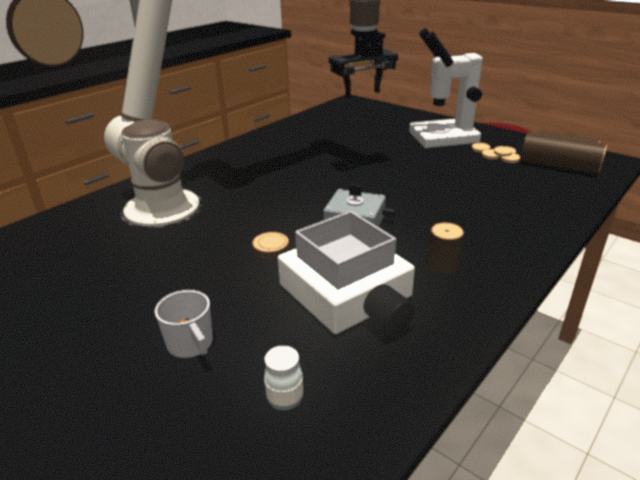

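The top view shows the cup rim at about (460,278) with its handle towards (473,236). The hopper is at about (305,205), the key at (175,289), the jar at (447,160), the disc at (293,329) and the log at (190,147).

Run:
```python
from h import *
c=cam("top"); im=c["pixels"]
a=cv2.resize(im[225:310,425:495],None,fx=5,fy=5,interpolation=cv2.INTER_CUBIC)
b=cv2.resize(im[245:330,135:220],None,fx=5,fy=5,interpolation=cv2.INTER_CUBIC)
cv2.imwrite("pics/crop1.png",np.hstack([a,b]))
g=cv2.cvtColor(im,cv2.COLOR_BGR2GRAY)
# white housing
m=np.uint8(g>185); m[:70]=0; m[:,400:]=0
n,l,st,_=cv2.connectedComponentsWithStats(m)
k=1+np.argmax(st[1:,4]); cs,_=cv2.findContours(np.uint8(l==l[155,300] if l[155,300] else l==k),cv2.RETR_CCOMP,cv2.CHAIN_APPROX_NONE)
for q in cs:
    if len(q)>100:
        r=cv2.minAreaRect(q); bx=cv2.boxPoints(r); print("house/hop",r)
        for z in(.085,.145):
            P=np.array([ray(c,*p,z)[:2] for p in bx]); print(z,P.round(3).tolist(),P.mean(0), np.linalg.norm(np.diff(P,axis=0),axis=1))
m=np.uint8(g>75); m[:220]=0;m[:,:425]=0;m[320:]=0; m[:,500:]=0
cs,_=cv2.findContours(m,cv2.RETR_EXTERNAL,cv2.CHAIN_APPROX_NONE); q=max(cs,key=len)[:,0].astype(float)
body=q[q[:,1]>258]; e=cv2.fitEllipse(body.astype(np.float32)); print("rim",e); C=ray(c,*e[0],.085); print("cup",C, e[1][1]/c['f']*(1.174-.085))
h=q[(q[:,1]<248)]; M=cv2.minAreaRect(h.astype(np.float32)); print("handle",M); H=ray(c,*M[0],.08); print(H, np.linalg.norm((H-C)[:2]),np.degrees(np.arctan2(*(H-C)[1::-1])))
hull=np.array([ray(c,*p,.08)[:2] for p in h]); d=np.linalg.norm(hull-C[:2],axis=1);print("far",d.max())
for nm,u,v,z in(("jar",452,156,.09),("disc",293,329,.022),("log",189,147,.09),("key",175,289,.066)): print(nm,ray(c,u,v,z))
```

```text
house/hop ((304.5706787109375, 204.3701629638672), (103.89832305908203, 103.18128967285156), 14.534454345703125)
0.085 [[0.556, 0.131], [0.748, 0.084], [0.698, -0.109], [0.508, -0.059]] [0.62770168 0.01165206] [0.19739918 0.19867402 0.19672291]
0.145 [[0.553, 0.123], [0.734, 0.079], [0.687, -0.103], [0.507, -0.057]] [0.62046328 0.01063197] [0.1865239  0.18772851 0.18588489]
house/hop ((294.7876281738281, 239.31417846679688), (76.39968872070312, 4.838088035583496), 14.620875358581543)
0.085 [[0.574, 0.101], [0.583, 0.099], [0.547, -0.041], [0.538, -0.039]] [0.56056065 0.02988964] [0.00917919 0.14474908 0.00915612]
0.145 [[0.57, 0.095], [0.578, 0.093], [0.544, -0.039], [0.536, -0.037]] [0.55702125 0.02786479] [0.00867349 0.13677444 0.00865168]
house/hop ((304.0101318359375, 199.810302734375), (75.38191223144531, 74.53744506835938), 14.381393432617188)
0.085 [[0.584, 0.099], [0.723, 0.065], [0.687, -0.074], [0.55, -0.039]] [0.63614121 0.01275   ] [0.14266959 0.14400173 0.14231739]
0.145 [[0.58, 0.093], [0.711, 0.061], [0.677, -0.071], [0.547, -0.037]] [0.62843785 0.01166943] [0.13480952 0.13606827 0.13447672]
rim ((459.8384704589844, 277.3855285644531), (50.97480773925781, 56.469329833984375), 101.38946533203125)
cup [ 0.48997567 -0.28151492  0.085     ] 0.1066843456375827
handle ((471.1101379394531, 238.633056640625), (10.536089897155762, 20.11435317993164), 16.699241638183594)
[ 0.56348971 -0.30508571  0.08      ] 0.07720036157129666 -17.77740135865335
far 0.09645669155112452
jar [ 0.72007597 -0.2682035   0.09      ]
disc [0.38615163 0.03436138 0.022     ]
log [0.73556232 0.23224466 0.09      ]
key [0.46535944 0.25939038 0.066     ]
```

View pics/crop1.png

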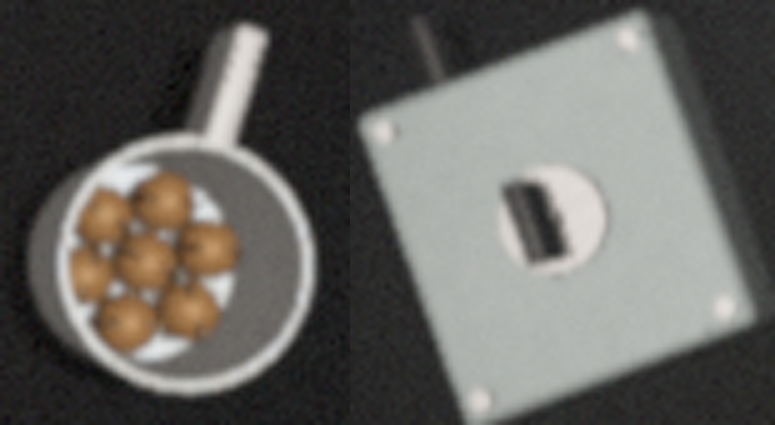

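The crop shows the rim centre at about (462.2,277.3) in top-image pixels. The handle's top face runs from (469.8,252.6) to (475.2,230.6). The key bow lies along the box edge at about 19° and the collar centre is at (175.4,288.2).

Run:
```python
from h import *
c=cam("top")
C=ray(c,462.2,277.3,.085);a=ray(c,469.8,252.6,.08);b=ray(c,475.2,230.6,.08)
print(C,a,b,np.degrees(np.arctan2(*(b-a)[1::-1])),np.degrees(np.arctan2(*(b-C)[1::-1])),np.linalg.norm((b-C)[:2]))
u=(b-C)[:2];u/=np.linalg.norm(u);print("grasp",C[:2]+.074*u)
s=sense();R=s["ee_rot"];print("delta tool cm",R.T@(np.array([*(C[:2]+.074*u),.22])-s["tcp_pos"])*100)
```

```text
[ 0.49015515 -0.28596161  0.085     ] [ 0.53693223 -0.30224092  0.08      ] [ 0.57882742 -0.31306667  0.08      ] -14.48835169719686 -16.997175602545855 0.09272245995799488
grasp [ 0.56092277 -0.30759363]
delta tool cm [63.79623629 67.29820337 -0.25450357]
```

Request:
arm_command(
  deltas=[
    [0.2,0,0,0,0,-2,-1],
    [0.4,0,0,0,0,-3,-1],
    [0.4,0,0,0,0,-3,-1],
    [0.4,0,0,0,0,-3,-1],
  ],
)

```text
time_s: 0.53
tcp_pos: [0.2568, 0.5641, 0.2447]
ee_rot: [[0.911, -0.381, 0.16], [-0.413, -0.84, 0.353], [0.0, -0.388, -0.922]]
wrist_force: [-1.4, -0.5, -1.8]
gripper_width: 0.999
gripper_force: 0.0
```

```bash
cat >> h.py <<'E'
import json
def log():
    s=sense(); d={k:np.round(s[k],4).tolist() for k in("joints","tcp_pos","ee_rot")}; open("log.jsonl","a").write(json.dumps(d)+"\n"); print(s["time_s"],d,s["gripper_width"],s["wrist_force"].round(1)); return s
E
python3 -c "from h import *;log()"
```

```text
0.5333 {'joints': [83.8201, 9.5323, -20.7038, 11.2283, -38.5291, -25.6912], 'tcp_pos': [0.2568, 0.5641, 0.2447], 'ee_rot': [[0.9108, -0.3805, 0.1602], [-0.4129, -0.8396, 0.353], [0.0002, -0.3877, -0.9218]]} 0.9990674251185182 [-1.4 -0.5 -1.8]
```

Request:
arm_command(
  deltas=[
    [-0.12,0,0,0,0,0,-1],
    [-0.24,0,0,0,0,0,-1],
    [-0.24,0.12,0,0,0,0,-1],
    [-0.24,0.24,0,0,0,0,-1],
    [-0.24,0.36,0,0,0,0,-1],
    [-0.24,0.4,0,0,0,0,-1],
    [-0.24,0.4,0,0,0,0,-1],
  ],
)

```text
time_s: 1.12
tcp_pos: [0.2566, 0.5693, 0.2449]
ee_rot: [[0.796, -0.447, 0.408], [-0.474, -0.88, -0.04], [0.377, -0.161, -0.912]]
wrist_force: [-0.3, 0.6, 0.2]
gripper_width: 0.998
gripper_force: 0.0
```

```bash
python3 -c "from h import *;log()"
```

```text
1.1167 {'joints': [91.2697, 19.0004, -13.5117, 27.0879, -63.3231, -43.633], 'tcp_pos': [0.2566, 0.5693, 0.2449], 'ee_rot': [[0.7961, -0.447, 0.4079], [-0.4735, -0.8799, -0.04], [0.3767, -0.1613, -0.9122]]} 0.9977386329880884 [-0.3  0.6  0.2]
```

Run:
```python
import json
s={"joints":[80.4209,22.0855,.3864,-.0235,-68.4126,-14.8167],"tcp_pos":[.2579,.5687,.2162],"ee_rot":[[.91065,-.41318,-.0007],[-.41318,-.91065,-.00186],[.00013,.00198,-1]]}
L=open("log.jsonl").read(); open("log.jsonl","w").write(json.dumps(s)+"\n"+L)
from scipy.spatial.transform import Rotation as Ro
import numpy as np, itertools
D=[json.loads(l) for l in open("log.jsonl")]
for z0 in(0,):
  for s4,s6 in itertools.product((1,-1),(1,-1)):
    T=[]
    for d in D:
        q=d["joints"]
        W=Ro.from_euler("z",q[0]+z0,degrees=1)*Ro.from_euler("y",q[1]-q[2],degrees=1)*Ro.from_euler("x",s4*q[3],degrees=1)*Ro.from_euler("y",-q[4],degrees=1)*Ro.from_euler("x",s6*q[5],degrees=1)
        T.append(W.inv()*Ro.from_matrix(d["ee_rot"]))
    print(s4,s6,[np.degrees((T[0].inv()*t).magnitude()).round(2) for t in T],T[0].as_matrix().round(2).tolist())
```

```text
1 1 [np.float64(0.0), np.float64(14.56), np.float64(57.08)] [[0.0, -0.0, 1.0], [-0.87, 0.49, 0.0], [-0.49, -0.87, 0.0]]
1 -1 [np.float64(0.0), np.float64(22.5), np.float64(54.22)] [[0.0, -0.0, 1.0], [-1.0, 0.0, 0.0], [-0.0, -1.0, -0.0]]
-1 1 [np.float64(0.0), np.float64(21.75), np.float64(57.63)] [[-0.0, 0.0, 1.0], [-0.87, 0.49, -0.0], [-0.49, -0.87, 0.0]]
-1 -1 [np.float64(0.0), np.float64(0.0), np.float64(0.0)] [[-0.0, 0.0, 1.0], [-1.0, 0.0, -0.0], [-0.0, -1.0, 0.0]]
```

Request:
arm_command(
  deltas=[
    [0,-0.12,0,2,2,0,-1],
    [0,-0.24,0,5,5,0,-1],
    [0,-0.36,0,8,8,0,-1],
    [0,-0.4,0,10.5,10.5,0,-1],
    [0,-0.4,0,13,13,0,-1],
    [0,-0.4,0,15.5,15.5,0,-1],
    [0,-0.4,0,18,18,0,-1],
    [0,-0.4,0,18,18,0,-1],
  ],
)

```text
time_s: 1.78
tcp_pos: [0.3211, 0.3208, 0.287]
ee_rot: [[0.889, -0.454, 0.067], [-0.458, -0.875, 0.157], [-0.013, -0.17, -0.985]]
wrist_force: [0.2, -0.2, -0.3]
gripper_width: 0.999
gripper_force: 0.0
```

```bash
python3 -c "from h import *;log()"
```

```text
1.7833 {'joints': [65.3955, -2.926, -20.8206, -0.3054, -62.3052, -2.6218], 'tcp_pos': [0.3211, 0.3208, 0.287], 'ee_rot': [[0.8887, -0.4537, 0.0666], [-0.4583, -0.8749, 0.1567], [-0.0129, -0.1698, -0.9854]]} 0.999385347088646 [ 0.2 -0.2 -0.3]
```

```bash
cat >> h.py <<'E'
from scipy.spatial.transform import Rotation as Ro
def down(psi):
    c,s=np.cos(np.radians(psi)),np.sin(np.radians(psi)); return np.array([[c,s,0],[s,-c,0],[0,0,-1.]])
def delta(p,R):
    s=sense(); T=s["ee_rot"]; r=Ro.from_matrix(T.T@R).as_rotvec(); d=T.T@(np.array(p)-s["tcp_pos"])*100
    print("rv",r.round(3),"deg",np.degrees(np.linalg.norm(r)).round(1),"cm",d.round(2),"n",np.linalg.norm(d).round(1))
E
python3 -c "
from h import *
delta([.48,0.02,.26],down(-17)); delta([.561,-.308,.2],down(-17))"
```

```text
rv [-0.171 -0.003 -0.18 ] deg 14.2 cm [27.95 19.57 -0.99] n 34.1
rv [-0.171 -0.003 -0.18 ] deg 14.2 cm [50.26 45.61  0.32] n 67.9
```

Request:
arm_command(
  deltas=[
    [-0.08,0,-0.08,3,2,0,-1],
    [-0.171,-0.003,-0.18,6,4.3,-0.2,-1],
    [-0.171,-0.003,-0.18,9,6.5,-0.3,-1],
    [-0.171,-0.003,-0.18,12,8.7,-0.4,-1],
    [-0.171,-0.003,-0.18,15,11,-0.5,-1],
    [-0.171,-0.003,-0.18,18,13,-0.6,-1],
    [-0.171,-0.003,-0.18,21,15,-0.8,-1],
    [-0.171,-0.003,-0.18,24,17,-0.9,-1],
  ],
)

```text
time_s: 2.45
tcp_pos: [0.4577, 0.0639, 0.2634]
ee_rot: [[0.958, -0.288, 0.001], [-0.288, -0.958, -0.002], [0.001, 0.001, -1.0]]
wrist_force: [0.4, 0.7, 1.0]
gripper_width: 0.996
gripper_force: 0.0
```

```bash
python3 -c "
from h import *
log();delta([.561,-.308,.16],down(-17))"
```

```text
2.45 {'joints': [28.253, 3.9415, -16.7763, 0.1094, -69.2787, 44.9472], 'tcp_pos': [0.4577, 0.0639, 0.2634], 'ee_rot': [[0.9575, -0.2884, 0.0009], [-0.2884, -0.9575, -0.0015], [0.0013, 0.0012, -1.0]]} 0.9960200654998599 [0.4 0.7 1. ]
rv [ 0.001 -0.001  0.004] deg 0.3 cm [20.6  32.62 10.4 ] n 40.0
```

Request:
arm_command(
  deltas=[
    [0,0,0,2,3,0,-1],
    [0,0,0,4.2,6.5,0,-1],
    [0,0,0,6.4,10,1,-1],
    [0,0,0,8.6,13.5,2,-1],
    [0,0,0,10.8,17,3,-1],
    [0,0,0,13,20.5,4,-1],
    [0,0,0,15,24,5,-1],
    [0,0,0,17,27,6,-1],
  ],
)

```text
time_s: 3.12
tcp_pos: [0.5422, -0.2447, 0.2041]
ee_rot: [[0.957, -0.289, 0.002], [-0.289, -0.957, -0.003], [0.002, 0.003, -1.0]]
wrist_force: [0.7, 1.3, -0.1]
gripper_width: 1.001
gripper_force: 0.0
```

Request:
arm_command(
  deltas=[
    [0,0,0,1.8,2.8,0,-1],
    [0,0,0,3.6,5.6,0.5,-1],
    [0,0,0,3.6,5.6,0.5,-1],
  ],
)

```text
time_s: 3.37
tcp_pos: [0.5608, -0.3113, 0.1973]
ee_rot: [[0.956, -0.294, -0.001], [-0.294, -0.956, -0.004], [0.0, 0.004, -1.0]]
wrist_force: [0.5, 0.1, 0.2]
gripper_width: 1.002
gripper_force: 0.0
```

Run:
```python
from h import *
log();delta([.561,-.308,.062],down(-17))
c=cam("wrist"); im=c["pixels"].copy()
C=np.array([.490,-.286])
for p in([.561,-.308,.08],[.49,-.286,.085]): print(proj(c,p))
cv2.imwrite("pics/w1.png",im)
D=[json.loads(l) for l in open("log.jsonl")]
from scipy.optimize import least_squares
E=lambda a,q:Ro.from_euler(a,q,degrees=True)
def fk(v,q):
    h,a0,ax,az,bx,bz,dy,t=v
    p=E("y",-q[4]).apply([t,0,0]); p=E("x",-q[3]).apply(p)+[bx,dy,bz]; p=E("y",-q[2]).apply(p)+[ax,0,az]; p=E("y",q[1]).apply(p)+[a0,0,h]; return E("z",q[0]).apply(p)
r=least_squares(lambda v:np.concatenate([fk(v,d["joints"])-d["tcp_pos"] for d in D]),[.2,0,0,.4,.4,0,-.16,.2])
print(r.x.round(4),r.cost,np.abs(r.fun).max())
```

```text
3.3667 {'joints': [-14.4955, 24.3695, 1.0915, 0.2489, -66.7193, 87.3273], 'tcp_pos': [0.5608, -0.3113, 0.1973], 'ee_rot': [[0.9559, -0.2935, -0.0009], [-0.2935, -0.9559, -0.0039], [0.0002, 0.004, -1.0]]} 1.001575602831141 [0.5 0.1 0.2]
rv [ 0.004 -0.    -0.001] deg 0.2 cm [-0.08 -0.38 13.52] n 13.5
[314.92166284 229.43093355]
[314.98767647 309.5183331 ]
[ 0.0015  0.2586  0.0335  0.5389  0.1031  0.0395 -0.1599  0.2715] 0.0002930168563256341 0.014690829071190209
```

View pics/w1.png

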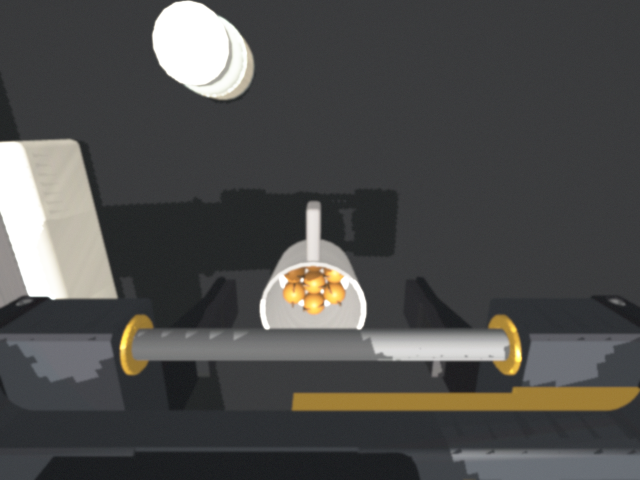

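The wrist view shows the handle centred at u≈314, v≈228, which matches the estimate, so I descend and grip.

Request:
arm_command(
  deltas=[
    [0,0,0,-0.1,-0.4,3,-1],
    [0,0,0,-0.1,-0.4,6.5,-1],
    [0,0,0,-0.1,-0.4,10,-1],
    [0,0,0,-0.1,-0.4,12.5,-1],
    [0,0,0,-0.1,-0.4,13.5,-1],
    [0,0,0,-0.1,-0.4,13.5,-1],
    [0,0,0,-0.1,-0.4,13.5,1],
    [0,0,0,-0.1,-0.4,13.5,1],
  ],
)

```text
time_s: 4.08
tcp_pos: [0.5621, -0.303, 0.0667]
ee_rot: [[0.958, -0.287, 0.003], [-0.287, -0.958, -0.006], [0.005, 0.005, -1.0]]
wrist_force: [0.1, -0.4, 0.9]
gripper_width: 0.922
gripper_force: 0.0
```

Request:
arm_command(
  deltas=[
    [0,0,0,0,0,0,1],
    [0,0,0,0,0,0,1],
    [0,0,0,0,0,0,1],
    [0,0,0,0,0,0,1],
    [0,0,0,0,0,0,1],
    [0,0,0,0,0,0,1],
  ],
)

```text
time_s: 4.58
tcp_pos: [0.5603, -0.3027, 0.0643]
ee_rot: [[0.958, -0.288, -0.001], [-0.288, -0.958, -0.004], [0.0, 0.004, -1.0]]
wrist_force: [-0.7, 0.9, 0.4]
gripper_width: 0.477
gripper_force: 0.0
```

```bash
cat > fit.py <<'E'
from h import *
from scipy.optimize import least_squares
E=lambda a,q:Ro.from_euler(a,q,degrees=True)
def fk(v,q):
    h,a0,ax,az,bx,bz,dy,t,tz,dz=v
    p=E("x",-q[5]).apply([t,0,0]); p=E("y",-q[4]).apply(p+[0,dz,tz]); p=E("x",-q[3]).apply(p)+[bx,dy,bz]; p=E("y",-q[2]).apply(p)+[ax,0,az]; p=E("y",q[1]).apply(p)+[a0,0,h]; return E("z",q[0]).apply(p)
def fit():
    D=[json.loads(l) for l in open("log.jsonl")]; best=None; rng=np.random.default_rng(0)
    for i in range(30):
        x0=np.array([.2,0,0,.4,.4,0,-.1,.2,0,0])+rng.normal(0,.1,10)
        r=least_squares(lambda v:np.r_[np.concatenate([fk(v,d["joints"])-d["tcp_pos"] for d in D]),1e-3*(v)],x0)
        if best is None or r.cost<best.cost: best=r
    print(best.x.round(4),np.abs(best.fun[:3*len(D)]).max(),len(D)); return best.x
E
python3 -c "
from fit import *
s=log();print(s['gripper_force']);fit()"
```

```text
4.5833 {'joints': [-13.7226, 30.9974, -8.6917, 0.3272, -50.3027, 86.7638], 'tcp_pos': [0.5603, -0.3027, 0.0643], 'ee_rot': [[0.9576, -0.2882, -0.0009], [-0.2882, -0.9576, -0.0043], [0.0004, 0.0044, -1.0]]} 0.47727348652195056 [-0.7  0.9  0.4]
0.0
[ 1.606e-01 -1.000e-04 -2.000e-04  5.650e-01  4.220e-01  0.000e+00
  1.000e-04  3.119e-01  0.000e+00 -1.599e-01] 5.016363984494676e-05 7
```

Request:
arm_command(
  deltas=[
    [0,0,0,0,0.5,0.2,1],
    [0,0,0,0,0.5,0.2,1],
    [0,0,0,0,0.5,0.2,1],
    [0,0,0,0,0.5,0.2,1],
    [0,0,0,0,0.5,0.2,1],
    [0,0,0,0,0.5,0.2,1],
    [0,0,0,0,0.5,0.2,1],
    [0,0,0,0,0.5,0.2,1],
  ],
)

```text
time_s: 5.25
tcp_pos: [0.5587, -0.3075, 0.062]
ee_rot: [[0.958, -0.288, -0.002], [-0.288, -0.958, -0.004], [-0.0, 0.004, -1.0]]
wrist_force: [0.4, -0.2, -1.1]
gripper_width: 0.139
gripper_force: 29.8
```

```bash
cat >> fit.py <<'E'
V=[.1606,0,0,.565,.422,0,0,.3119,0,-.1599]
LO=np.array([-179.83,-69.29,-61.27,-181.25,-171.15,-177.46])+2; HI=np.array([179.83,118.12,80.66,117.63,-9.14,177.46])-2
TT=np.array([[0,0,1],[-1,0,0],[0,-1,0.]])
def rot(q): return (E("z",q[0])*E("y",q[1]-q[2])*E("x",-q[3])*E("y",-q[4])*E("x",-q[5])).as_matrix()@TT
def ik(p,R,q0,n=1):
    def f(q): return np.r_[(fk(V,q)-p)*5, Ro.from_matrix(R.T@rot(q)).as_rotvec()]
    best=None;rng=np.random.default_rng(1)
    for i in range(n):
        x=np.clip(np.array(q0)+(rng.normal(0,40,6) if i else 0),LO+.1,HI-.1)
        r=least_squares(f,x,bounds=(LO,HI),x_scale=50.)
        if best is None or r.cost<best.cost-1e-9: best=r
    return best.x,best.cost
E
python3 - <<'E'
from fit import *
s=log(); print(s["gripper_force"])
q0=s["joints"]
# pour: handle direction a (deg, world), tilt th; lip at hopper target
L0=np.array([.628,.012])
for a in(-105,-90,-75,-60,-45,45,60,75,90,105):
  q=q0.copy(); out=[]
  hx=np.array([np.cos(np.radians(a)),np.sin(np.radians(a)),0]); up=np.array([0,0,1.])
  for flip in(0,1):
   q=q0.copy();out=[]
   for th in(0,30,60,90,115,130,140):
    t=np.radians(th); X=hx*np.cos(t)+up*np.sin(t); Z=up*np.cos(t)-hx*np.sin(t)
    lip=np.array([*L0,.175]); g=lip+.122*X-.023*Z
    x=-X if flip else X; R=np.c_[x,np.cross(-Z,x),-Z]
    q,c=ik(g,R,q,8 if th==0 else 1); out.append((th,round(float(c),4),q.round().astype(int).tolist()))
   print(a,flip,[o[:2] for o in out],out[0][2],out[-1][2])
E
```

```text
5.25 {'joints': [-14.1842, 31.2305, -8.6547, 0.3304, -50.1403, 87.2318], 'tcp_pos': [0.5587, -0.3075, 0.062], 'ee_rot': [[0.9576, -0.288, -0.0015], [-0.288, -0.9576, -0.0042], [-0.0002, 0.0044, -1.0]]} 0.13919584103852314 [ 0.4 -0.2 -1.1]
29.775264859199524
-105 0 [(0, 0.0), (30, 0.0), (60, 0.0), (90, 0.0), (115, 0.0), (130, 0.0), (140, 0.0)] [5, 23, -8, 0, -59, -20] [27, 64, -12, 64, -148, -70]
-105 1 [(0, 0.0), (30, 0.0), (60, 0.0), (90, 0.0), (115, 0.0), (130, 0.0), (140, 0.0)] [5, 23, -8, 0, -59, 160] [27, 64, -12, 64, -148, 110]
-90 0 [(0, 0.0), (30, 0.0), (60, 0.0), (90, 0.0), (115, 0.0), (130, 0.0), (140, 0.0)] [5, 26, -3, 0, -61, -5] [30, 61, -22, 67, -143, -80]
-90 1 [(0, 0.0), (30, 0.0), (60, 0.0), (90, 0.0), (115, 0.0), (130, 0.0), (140, 0.0)] [5, 26, -3, 0, -61, 175] [30, 61, -22, 67, -143, 100]
-75 0 [(0, 0.0), (30, 0.0), (60, 0.0), (90, 0.0), (115, 0.0), (130, 0.0), (140, 0.0)] [5, 29, 2, 0, -63, 10] [31, 58, -33, 72, -140, -92]
-75 1 [(0, 0.0147), (30, 0.0), (60, 0.0), (90, 0.0), (115, 0.0), (130, 0.0), (140, 0.0)] [9, 27, -5, 9, -57, 175] [31, 58, -33, 72, -140, 88]
-
[... 1389 characters left out ...]
, 0.0), (115, 0.0), (130, 0.0), (140, 0.0)] [25, 29, 3, 0, -63, -40] [-31, 58, 4, -116, -137, 35]
90 0 [(0, 0.0), (30, 0.0011), (60, 0.0442), (90, 0.0882), (115, 0.0911), (130, 0.0753), (140, 0.0569)] [26, 26, -2, 0, -61, 154] [-29, 64, 19, -129, -147, 175]
90 1 [(0, 0.0), (30, 0.0), (60, 0.0), (90, 0.0), (115, 0.0), (130, 0.0), (140, 0.0)] [26, 26, -2, 0, -61, -26] [-29, 61, 14, -118, -141, 20]
105 0 [(0, 0.0), (30, 0.0258), (60, 0.0779), (90, 0.0621), (115, 0.0302), (130, 0.0133), (140, 0.0048)] [27, 24, -7, 0, -59, 168] [-27, 65, 25, -126, -147, 175]
105 1 [(0, 0.0), (30, 0.0), (60, 0.0), (90, 0.0), (115, 0.0), (130, 0.0), (140, 0.0)] [27, 24, -7, 0, -59, -12] [-27, 64, 24, -122, -145, 3]
```

```bash
cat >> fit.py <<'E'
def pourpose(a,th,lip):
    hx=np.array([np.cos(np.radians(a)),np.sin(np.radians(a)),0]); up=np.array([0,0,1.]); t=np.radians(th)
    X=hx*np.cos(t)+up*np.sin(t); Z=up*np.cos(t)-hx*np.sin(t)
    return np.array(lip)+.122*X-.023*Z, np.c_[X,np.cross(-Z,X),-Z]
def pts(q):
    b=E("z",q[0])*E("y",q[1]); el=b.apply([0,0,.565])+[0,0,.1606]; f=b*E("y",-q[2]); W=el+f.apply([.422,0,0]); w=f*E("x",-q[3]); O=W+w.apply([0,-.16,0])
    return W,O
E
python3 - <<'E'
from fit import *
q0=sense()["joints"]
for a in(-105,-90,-75,-60,-45):
  hx=np.array([np.cos(np.radians(a)),np.sin(np.radians(a))]); q=q0
  for th,z in((0,.27),(60,.22),(90,.18),(105,.175),(118,.175)):
    g,R=pourpose(a,th,[*(np.array([.628,.012])+.025*hx),z]); q,c=ik(g,R,q,8 if th==0 else 1); W,O=pts(q)
    print(a,th,round(c,5),"grip",g.round(3),"W",W.round(2),"O",O.round(2),q.round().astype(int))
E
```

```text
-105 0 0.0 grip [ 0.59  -0.13   0.247] W [0.58 0.03 0.56] O [ 0.59 -0.13  0.56] [  3  19   0   0 -71 -18]
-105 60 0.0 grip [ 0.601 -0.09   0.314] W [0.56 0.25 0.39] O [0.67 0.17 0.47] [ 24  30  -8  43 -97 -52]
-105 90 0.0 grip [ 0.616 -0.034  0.302] W [0.56 0.3  0.23] O [0.7  0.27 0.3 ] [  28   44  -11   52 -114  -62]
-105 105 0.0 grip [ 0.624 -0.003  0.299] W [0.56 0.31 0.15] O [0.7  0.29 0.22] [  29   50  -11   56 -123  -65]
-105 118 0.0 grip [0.631 0.024 0.294] W [0.55 0.3  0.09] O [0.7  0.29 0.15] [  29   55  -12   59 -132  -68]
-90 0 0.0 grip [ 0.628 -0.135  0.247] W [0.62 0.02 0.56] O [ 0.63 -0.14  0.56] [  2  23   6   0 -73  -2]
-90 60 0.0 grip [ 0.628 -0.094  0.314] W [0.51 0.23 0.38] O [0.63 0.18 0.47] [ 24  26 -17  52 -85 -48]
-90 90 0.0 grip [ 0.628 -0.036  0.302] W [0.48 0.28 0.23] O [0.63 0.28 0.3 ] [  30   39  -22   63 -104  -64]
-90 105 0.0 grip [ 0.628 -0.004  0.299] W [0.48 0.28 0.16] O [0.63 0.3  0.22] [  31   45  -23   66 -115  -70]
-90 118 0.0 grip [0.628 0.024 0.294] W [0.47 0.28 0.11] O [0.63 0.3  0.15] [  30   51  -24   68 -125  -74]
-75 0 0.0 grip [ 0.666 -0.1
[... 861 characters left out ...]
.18 0.2 ] O [0.49 0.26 0.22] [  27   36  -46   95 -104  -82]
-60 118 0.0 grip [0.622 0.022 0.294] W [0.35 0.18 0.15] O [0.48 0.26 0.15] [  28   44  -46   92 -118  -90]
-45 0 0.0 grip [ 0.732 -0.092  0.247] W [0.72 0.07 0.56] O [ 0.73 -0.09  0.56] [  5  33  22   0 -79  40]
-45 60 0.0 grip [ 0.703 -0.063  0.314] W [0.39 0.09 0.37] O [0.51 0.13 0.47] [ 13  15 -38  95 -47 -45]
-45 90 0.00051 grip [ 0.662 -0.022  0.302] W [0.33 0.1  0.27] O [0.45 0.21 0.3 ] [ 17  25 -50 116 -83 -76]
-45 105 0.00024 grip [0.639 0.001 0.299] W [0.32 0.11 0.21] O [0.43 0.22 0.22] [  19   33  -54  116 -104  -88]
-45 118 0.0 grip [0.62  0.02  0.294] W [0.31 0.11 0.16] O [0.42 0.22 0.15] [  20   42  -55  112 -121  -97]
```

Run:
```python
from fit import *
q0=sense()["joints"].copy(); q0[5]-=180
F=np.diag([-1,-1,1.])
for a in(45,60,75,90,105):
  hx=np.array([np.cos(np.radians(a)),np.sin(np.radians(a))]); q=q0
  for th,z in((0,.27),(60,.22),(90,.18),(118,.175)):
    g,R=pourpose(a,th,[*(np.array([.628,.012])+.025*hx),z]); q,c=ik(g,R@F,q,8 if th==0 else 1); W,O=pts(q)
    print(a,th,round(c,5),"grip",g.round(3),"W",W.round(2),"O",O.round(2),q.round().astype(int))
```

```text
45 0 0.0 grip [0.732 0.116 0.247] W [0.67 0.26 0.56] O [0.73 0.12 0.56] [ 21  33  23   0 -80 -66]
45 60 0.0 grip [0.703 0.087 0.314] W [ 0.55 -0.03  0.61] O [ 0.51 -0.1   0.47] [ -3  14   1 -62 -47  -9]
45 90 0.0 grip [0.662 0.046 0.302] W [ 0.51 -0.24  0.43] O [ 0.44 -0.17  0.3 ] [ -26   24  -13 -102  -74   38]
45 118 0.0 grip [0.62  0.004 0.294] W [ 0.49 -0.32  0.22] O [ 0.42 -0.19  0.15] [ -33   41  -18 -115 -108   59]
60 0 0.0 grip [0.702 0.139 0.247] W [0.64 0.29 0.56] O [0.7  0.14 0.56] [ 24  30  18   0 -78 -54]
60 60 0.0 grip [0.681 0.104 0.314] W [ 0.58 -0.06  0.61] O [ 0.55 -0.13  0.47] [ -6  18   6 -62 -63  -1]
60 90 0.0 grip [0.652 0.054 0.302] W [ 0.57 -0.26  0.44] O [ 0.5  -0.22  0.3 ] [-24  28  -4 -93 -85  32]
60 118 0.0 grip [0.622 0.002 0.294] W [ 0.56 -0.34  0.24] O [ 0.48 -0.24  0.15] [ -31   43   -7 -108 -112   47]
75 0 0.0 grip [0.666 0.154 0.247] W [0.59 0.3  0.56] O [0.67 0.15 0.56] [ 27  27  12   0 -76 -42]
75 60 0.0 grip [0.655 0.114 0.314] W [ 0.62 -0.07  0.61] O [ 0.59 -0.15  0.47] [ -7  22  11 -61 -78   5]
75 90 0.0 grip [0.64  0.058 0.302] W [ 0.63 -0.26  
[... 327 characters left out ...]
63 -0.15  0.47] [ -6  26  17 -59 -91  11]
90 90 0.0 grip [0.628 0.06  0.302] W [ 0.69 -0.25  0.45] O [ 0.63 -0.25  0.3 ] [ -20   38   16  -82 -108   23]
90 118 0.0 grip [0.628 0.    0.294] W [ 0.7  -0.34  0.27] O [ 0.63 -0.28  0.15] [ -26   50   14 -101 -126   26]
105 0 0.0 grip [0.59  0.154 0.247] W [0.51 0.29 0.56] O [0.59 0.15 0.56] [ 30  19   1   0 -71 -15]
105 60 0.0 grip [0.601 0.114 0.314] W [ 0.69 -0.06  0.6 ] O [ 0.67 -0.15  0.47] [  -5   29   23  -57 -104   16]
105 90 0.0 grip [0.616 0.058 0.302] W [ 0.75 -0.23  0.45] O [ 0.7  -0.24  0.3 ] [ -17   42   25  -79 -120   20]
105 118 0.0 grip [0.631 0.    0.294] W [ 0.76 -0.33  0.28] O [ 0.7  -0.27  0.15] [ -23   54   25 -102 -135   15]
```

The mirrored grasp puts the wrist over free space on the right during the pour, so I regrasp with the tool turned 180°.

Request:
arm_command(
  deltas=[
    [0,0,0,0,0,0,-1],
    [0,0,0,0,0,0,-1],
    [0,0,0,0,0,0,-1],
    [0,0,0,0,0,0,-1],
    [0,0,0,0,0,-2,-1],
    [0,0,0,0,0,-5,-1],
    [0,0,0,0,0,-8,-1],
    [0,0,0.1,0,0,-9,-1],
  ],
)

```text
time_s: 5.92
tcp_pos: [0.5613, -0.3082, 0.1575]
ee_rot: [[0.924, -0.383, 0.006], [-0.383, -0.924, -0.008], [0.009, 0.005, -1.0]]
wrist_force: [1.2, -1.0, 0.9]
gripper_width: 0.656
gripper_force: 0.0
```

Request:
arm_command(
  deltas=[
    [0,0,0.12,0,0,0,-1],
    [0,0,0.24,0,0,0,-1],
    [0,0,0.36,0,0,0,-1],
    [0,0,0.48,0,0,0,-1],
    [0,0,0.6,0,0,0,-1],
    [0,0,0.72,0,0,0,-1],
    [0,0,0.84,0,0,0,-1],
    [0,0,0.96,0,0,0,-1],
  ],
)

```text
time_s: 6.58
tcp_pos: [0.5589, -0.3071, 0.1522]
ee_rot: [[0.211, -0.977, -0.001], [-0.977, -0.211, -0.004], [0.004, 0.002, -1.0]]
wrist_force: [0.9, 0.4, -0.0]
gripper_width: 0.995
gripper_force: 0.0
```

Request:
arm_command(
  deltas=[
    [0,0,0.12,0,0,0,-1],
    [0,0,0.24,0,0,0,-1],
    [0,0,0.36,0,0,0,-1],
    [0,0,0.48,0,0,0,-1],
    [0,0,0.6,0,0,0,-1],
    [0,0,0.72,0,0,0,-1],
    [0,0,0.84,0,0,0,-1],
    [0,0,0.96,0,0,0,-1],
  ],
)

```text
time_s: 7.25
tcp_pos: [0.559, -0.3071, 0.1523]
ee_rot: [[-0.68, -0.733, -0.001], [-0.733, 0.68, -0.004], [0.004, -0.002, -1.0]]
wrist_force: [-0.1, -0.1, 0.3]
gripper_width: 1.001
gripper_force: 0.0
```

Request:
arm_command(
  deltas=[
    [0,0,0.12,0,0,0,-1],
    [0,0,0.24,0,0,0,-1],
    [0,0,0.36,0,0,0,-1],
    [0,0,0.48,0,0,0,-1],
    [0,0,0.6,0,0,0,-1],
    [0,0,0.72,0,0,0,-1],
    [0,0,0.84,0,0,0,-1],
    [0,0,0.96,0,0,0,-1],
  ],
)

```text
time_s: 7.92
tcp_pos: [0.559, -0.3071, 0.1523]
ee_rot: [[-0.991, 0.136, -0.001], [0.136, 0.991, -0.004], [0.0, -0.004, -1.0]]
wrist_force: [-0.5, -0.6, 0.3]
gripper_width: 0.999
gripper_force: 0.0
```

```bash
python3 -c "
from h import *
s=log();delta([.5595,-.3075,.062],down(163.2))
c=cam('wrist');cv2.imwrite('pics/w2.png',c['pixels']);print(proj(c,[.5595,-.3075,.08]))"
```

```text
7.9167 {'joints': [-14.1455, 26.0273, -3.0191, 0.2854, -60.948, -83.8228], 'tcp_pos': [0.559, -0.3071, 0.1523], 'ee_rot': [[-0.9907, 0.1362, -0.001], [0.1362, 0.9907, -0.0042], [0.0004, -0.0043, -1.0]]} 0.9991656228905754 [-0.5 -0.6  0.3]
rv [-0.004 -0.     0.157] deg 9.0 cm [-0.06  0.    9.03] n 9.0
[320.98435916 250.11407454]
```

View pics/w2.png

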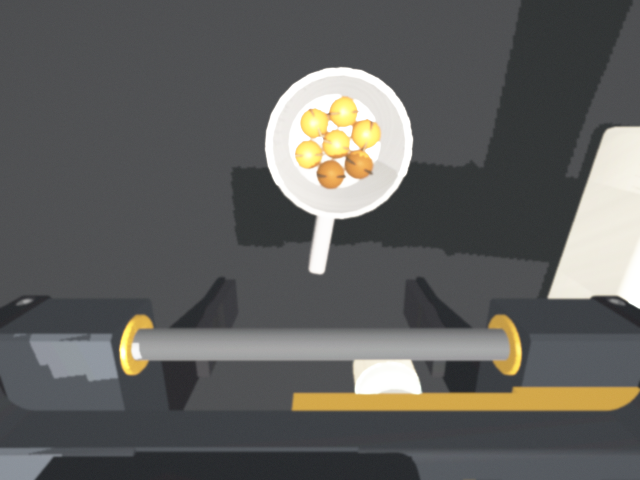

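The wrist view shows the handle midline at about (320,250), where predicted.

Request:
arm_command(
  deltas=[
    [-0.004,0,0.08,0,0,1,-1],
    [-0.004,0,0.157,0,0,3,-1],
    [-0.004,0,0.157,0,0,6,-1],
    [-0.004,0,0.157,0,0,8,-1],
    [-0.004,0,0.157,0,0,9.1,-1],
    [-0.004,0,0.157,0,0,9.1,1],
    [-0.004,0,0.157,0,0,9.1,1],
    [-0.004,0,0.157,0,0,9.1,1],
  ],
)

```text
time_s: 8.63
tcp_pos: [0.5601, -0.308, 0.0628]
ee_rot: [[-0.959, 0.283, 0.002], [0.283, 0.959, -0.002], [-0.003, -0.001, -1.0]]
wrist_force: [0.1, 0.6, 0.4]
gripper_width: 0.856
gripper_force: 0.0
```

Request:
arm_command(
  deltas=[
    [0,0,0,0,0,0,1],
    [0,0,0,0,0,0,1],
    [0,0,0,0,0,0,1],
    [0,0,0,0,0,0,1],
    [0,0,0,0,0,0,1],
    [0,0,0,0,0,0,1],
    [0,0,0,0,0,0,1],
    [0,0,0,0,0,0,1],
  ],
)

```text
time_s: 9.3
tcp_pos: [0.5588, -0.3075, 0.0611]
ee_rot: [[-0.959, 0.284, -0.0], [0.284, 0.959, -0.0], [0.0, -0.0, -1.0]]
wrist_force: [-0.4, -0.4, -0.2]
gripper_width: 0.247
gripper_force: 0.0
```

Request:
arm_command(
  deltas=[
    [0,0,0,0,0,0,1],
    [0,0,0,0,0,0,1],
    [0,0,0,0,0,-1,1],
    [0,0,0,0,0,-3,1],
    [0,0,0,0,0,-5,1],
    [0,0,0,0,0,-5,1],
    [0,0,0,0,0,-5,1],
  ],
)

```text
time_s: 9.88
tcp_pos: [0.5596, -0.3075, 0.1124]
ee_rot: [[-0.959, 0.284, 0.003], [0.284, 0.959, -0.001], [-0.003, 0.0, -1.0]]
wrist_force: [-0.3, -0.3, -2.0]
gripper_width: 0.134
gripper_force: 30.0
```

Run:
```python
from fit import *
s=log();print(s["gripper_force"])
c=cam("wrist");cv2.imwrite("pics/w3.png",c["pixels"])
F=np.diag([-1,-1,1.]); q=s["joints"]; a=75.5
hx=np.array([np.cos(np.radians(a)),np.sin(np.radians(a))])
T0=None
for th,z in((0,.27),(60,.22),(90,.18),(118,.175)):
    g,R=pourpose(a,th,[*(np.array([.628,.012])+.025*hx),z]); R=R@F
    print(th,g.round(3)); 
    if th==0: delta(g,R)
```

```text
9.8833 {'joints': [-14.2978, 28.1627, -5.5973, 0.005, -56.0783, -92.2009], 'tcp_pos': [0.5596, -0.3075, 0.1124], 'ee_rot': [[-0.9588, 0.2839, 0.0027], [0.2839, 0.9588, -0.0008], [-0.0028, 0.0, -1.0]]} 0.133991511102412 [-0.3 -0.3 -2. ]
29.98620629310608
0 [0.665 0.154 0.247]
rv [ 1.000e-03 -0.000e+00 -1.606e+00] deg 92.0 cm [  2.93  47.27 -13.59] n 49.3
60 [0.655 0.115 0.314]
90 [0.64  0.058 0.302]
118 [0.625 0.    0.294]
```

View pics/w3.png

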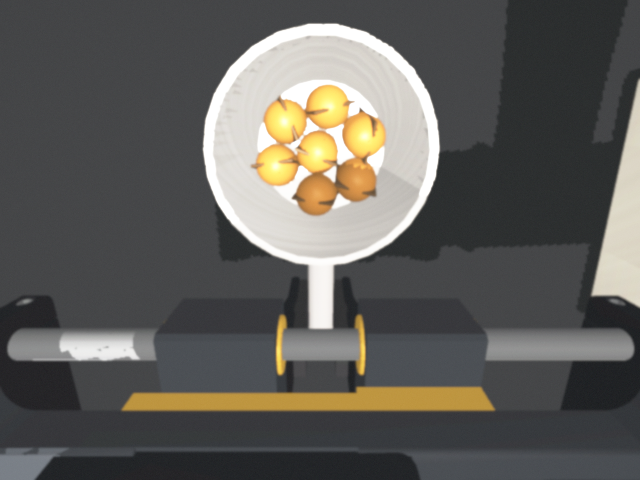

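The wrist view shows the cup level in the grip, with its rim centred at about (321,145) and all seven walnuts inside. I lift and carry it.

Request:
arm_command(
  deltas=[
    [0,0,0,0,0,-1,1],
    [0,0,0,0,0,-3,1],
    [0,0,0,0,0,-6,1],
    [0,0,0,0,0,-9,1],
    [0,0,0,0,0,-11.5,1],
    [0,0,0,0,0,-13,1],
    [0,0,0,0,0,-13.7,1],
    [0,0,0,0,0,-13.7,1],
  ],
)

```text
time_s: 10.6
tcp_pos: [0.5593, -0.3076, 0.2494]
ee_rot: [[-0.959, 0.284, 0.002], [0.284, 0.959, -0.001], [-0.002, -0.0, -1.0]]
wrist_force: [-1.0, 0.1, -3.0]
gripper_width: 0.138
gripper_force: 30.0
```

Request:
arm_command(
  deltas=[
    [0,0,-0.05,0,1,0,1],
    [0,0,-0.15,0,3,0,1],
    [0,0,-0.25,0.2,6,0,1],
    [0,0,-0.35,0.4,9,0,1],
    [0,0,-0.45,0.6,12,0,1],
    [0,0,-0.55,0.8,15,0,1],
    [0,0,-0.65,1.0,18,0,1],
    [0,0,-0.75,1.2,21,0,1],
  ],
)

```text
time_s: 11.27
tcp_pos: [0.6059, -0.1011, 0.2455]
ee_rot: [[-0.893, -0.45, -0.005], [-0.45, 0.893, 0.0], [0.004, 0.002, -1.0]]
wrist_force: [0.5, -0.1, -2.4]
gripper_width: 0.134
gripper_force: 30.0
```

Run:
```python
from fit import *
s=log();print(s["gripper_force"])
F=np.diag([-1,-1,1.]);g,R=pourpose(75.5,0,[.634,.036,.27]);delta(g,R@F)
```

```text
11.2667 {'joints': [5.5919, 20.1565, 1.7082, -0.0349, -71.84, -68.8287], 'tcp_pos': [0.6059, -0.1011, 0.2455], 'ee_rot': [[-0.893, -0.4501, -0.0051], [-0.4501, 0.893, 0.0001], [0.0045, 0.0024, -1.0]]} 0.1336717266616943 [ 0.5 -0.1 -2.4]
29.989082515239716
rv [ 0.004 -0.003 -0.851] deg 48.7 cm [-16.72  20.15  -0.18] n 26.2
```

Request:
arm_command(
  deltas=[
    [0,0,-0.1,-2,2.4,0,1],
    [0,0,-0.2,-4,4.8,0,1],
    [0,0,-0.3,-6,7.2,0,1],
    [0,0,-0.4,-8,9.6,0,1],
    [0,0,-0.5,-10,12,0,1],
    [0,0,-0.6,-12,14.4,0,1],
    [0,0,-0.7,-14,16.8,-0.1,1],
    [0,0,-0.8,-16,19.2,-0.2,1],
  ],
)

```text
time_s: 11.93
tcp_pos: [0.6635, 0.1419, 0.2469]
ee_rot: [[-0.299, -0.954, -0.006], [-0.954, 0.299, -0.002], [0.003, 0.005, -1.0]]
wrist_force: [0.6, 0.7, -2.8]
gripper_width: 0.136
gripper_force: 30.0
```

Request:
arm_command(
  deltas=[
    [0.004,-0.003,-0.05,-0.6,0.5,0,1],
    [0.004,-0.003,-0.05,-0.6,0.5,0,1],
    [0.004,-0.003,-0.05,-0.6,0.5,0,1],
  ],
)

```text
time_s: 12.18
tcp_pos: [0.6605, 0.1478, 0.2476]
ee_rot: [[-0.256, -0.967, -0.0], [-0.967, 0.256, -0.0], [0.0, 0.0, -1.0]]
wrist_force: [0.0, -0.7, -2.8]
gripper_width: 0.13
gripper_force: 30.0
```

```bash
cat >> fit.py <<'E'
def rows(a,ths,zs,lip,qs=None):
    s=sense(); T=s["ee_rot"]; F=np.diag([-1,-1,1.])
    for th,z in zip(ths,zs):
        g,R=pourpose(a,th,[*lip,z]); R=R@F; print(th,Ro.from_matrix(T.T@R).as_rotvec().round(3),(T.T@(g-s["tcp_pos"])*100).round(1))
E
python3 - <<'E'
from fit import *
s=log();print(s["gripper_force"])
rows(75.5,[0,10,20,30,40,50,60,70],[.27,.27,.265,.26,.25,.235,.22,.205],[.634,.036])
E
```

```text
12.1833 {'joints': [26.2789, 26.2644, 11.4582, 0.0119, -75.2107, -41.1261], 'tcp_pos': [0.6605, 0.1478, 0.2476], 'ee_rot': [[-0.2562, -0.9666, -0.0002], [-0.9666, 0.2562, -0.0003], [0.0003, 0.0001, -1.0]]} 0.1304555741671752 [ 0.  -0.7 -2.8]
29.997485876083374
0 [ 0.    -0.    -0.006] [-0.7 -0.2  0.1]
10 [-0.    -0.175 -0.006] [-0.9 -0.2 -2.1]
20 [-0.001 -0.349 -0.006] [-0.8 -0.2 -3.8]
30 [-0.001 -0.524 -0.006] [-0.2 -0.2 -5.4]
40 [-0.002 -0.698 -0.006] [ 0.7 -0.2 -6.3]
50 [-0.003 -0.873 -0.006] [ 1.9 -0.2 -6.6]
60 [-0.003 -1.048 -0.005] [ 3.4 -0.3 -6.7]
70 [-0.004 -1.222 -0.005] [ 5.2 -0.3 -6.4]
```

Request:
arm_command(
  deltas=[
    [0,-0.087,0,-0.8,-0.2,-1,1],
    [0,-0.175,0,-0.9,-0.2,-2.1,1],
    [0,-0.262,0,-0.8,-0.2,-3,1],
    [0,-0.349,0,-0.8,-0.2,-3.8,1],
    [0,-0.436,0,-0.5,-0.2,-4.6,1],
    [0,-0.524,0,-0.2,-0.2,-5.4,1],
    [0,-0.611,0,0.2,-0.2,-5.9,1],
    [0,-0.698,0,0.7,-0.2,-6.3,1],
  ],
)

```text
time_s: 12.85
tcp_pos: [0.6609, 0.1384, 0.3136]
ee_rot: [[-0.194, -0.966, 0.17], [-0.738, 0.258, 0.624], [-0.647, -0.004, -0.763]]
wrist_force: [0.5, -0.9, -2.7]
gripper_width: 0.132
gripper_force: 30.0
```

Run:
```python
from fit import *
s=log();print(s["gripper_force"])
rows(75.5,[40,50,60,70,75],[.25,.235,.22,.205,.2],[.634,.036])
```

```text
12.85 {'joints': [6.4011, 19.441, 13.8378, -39.2628, -71.8527, -12.8122], 'tcp_pos': [0.6609, 0.1384, 0.3136], 'ee_rot': [[-0.1942, -0.9662, 0.1696], [-0.7375, 0.2578, 0.6242], [-0.6468, -0.0039, -0.7626]]} 0.13236344685546314 [ 0.5 -0.9 -2.7]
30.0015851855278
40 [-0.008  0.005 -0.003] [-0.   0.   0.4]
50 [-0.008 -0.169 -0.003] [ 0.7  0.  -0.6]
60 [-0.008 -0.344 -0.002] [ 1.9  0.  -1.7]
70 [-0.009 -0.518 -0.001] [ 3.4  0.  -2.6]
75 [-0.009 -0.606 -0.001] [ 4.1  0.  -3.2]
```

Request:
arm_command(
  deltas=[
    [0,-0.087,0,0.3,0,-0.3,1],
    [-0.008,-0.169,0,0.7,0,-0.6,1],
    [-0.008,-0.257,0,1.3,0,-1.1,1],
    [-0.008,-0.344,0,1.9,0,-1.7,1],
    [-0.008,-0.43,0,2.6,0,-2.2,1],
    [-0.008,-0.518,0,3.4,0,-2.6,1],
    [-0.008,-0.518,0,3.4,0,-2.6,1],
  ],
)

```text
time_s: 13.43
tcp_pos: [0.6492, 0.0936, 0.3048]
ee_rot: [[-0.101, -0.966, 0.236], [-0.332, 0.257, 0.908], [-0.938, 0.013, -0.346]]
wrist_force: [-0.4, 0.0, -4.3]
gripper_width: 0.139
gripper_force: 30.0
```

Run:
```python
from fit import *
s=log();print(s["gripper_force"])
rows(75.5,[70,75,80,85,90,95,100,105],[.2,.195,.19,.185,.18,.178,.176,.175],[.634,.036])
```

```text
13.4333 {'joints': [-13.2405, 24.9843, 9.2177, -70.7552, -83.3643, 13.6105], 'tcp_pos': [0.6492, 0.0936, 0.3048], 'ee_rot': [[-0.1006, -0.9664, 0.2364], [-0.3318, 0.2566, 0.9078], [-0.938, 0.0129, -0.3465]]} 0.13864109504464273 [-0.4  0.  -4.3]
29.997780919075012
70 [-0.002 -0.005 -0.014] [-0.3  0.   0.3]
75 [-0.002 -0.092 -0.014] [ 0.   0.  -0.6]
80 [-0.003 -0.179 -0.014] [ 0.4  0.  -1.5]
85 [-0.004 -0.267 -0.014] [ 0.9  0.  -2.4]
90 [-0.004 -0.354 -0.014] [ 1.5 -0.  -3.3]
95 [-0.005 -0.441 -0.014] [ 1.9 -0.  -4.3]
100 [-0.005 -0.528 -0.014] [ 2.4 -0.  -5.3]
105 [-0.006 -0.616 -0.013] [ 2.9 -0.  -6.3]
```

Request:
arm_command(
  deltas=[
    [0,-0.045,-0.014,0,0,-0.2,1],
    [0,-0.092,-0.014,0,0,-0.6,1],
    [0,-0.135,-0.014,0.2,0,-1,1],
    [0,-0.179,-0.014,0.4,0,-1.5,1],
    [0,-0.223,-0.014,0.6,0,-2,1],
    [0,-0.267,-0.014,0.9,0,-2.4,1],
    [0,-0.31,-0.014,1.2,0,-2.9,1],
    [0,-0.354,-0.014,1.5,0,-3.3,1],
  ],
)

```text
time_s: 14.1
tcp_pos: [0.6411, 0.0634, 0.3079]
ee_rot: [[0.012, -0.969, 0.247], [-0.004, 0.247, 0.969], [-1.0, -0.012, -0.001]]
wrist_force: [-0.5, 0.7, -2.0]
gripper_width: 0.134
gripper_force: 30.0
```

Run:
```python
from fit import *
s=log();print(s["gripper_force"])
rows(75.5,[90,95,100,105,110,115],[.18,.178,.176,.175,.175,.175],[.634,.036])
```

```text
14.1 {'joints': [-22.0396, 32.5315, 6.4648, -86.5155, -96.9408, 26.9877], 'tcp_pos': [0.6411, 0.0634, 0.3079], 'ee_rot': [[0.0117, -0.969, 0.2466], [-0.0041, 0.2466, 0.9691], [-0.9999, -0.0123, -0.0011]]} 0.1335188913471923 [-0.5  0.7 -2. ]
30.000551640987396
90 [ 0.004 -0.001  0.012] [ 0.6  0.  -0.5]
95 [ 0.004 -0.088  0.012] [ 0.6  0.  -1.6]
100 [ 0.005 -0.176  0.012] [ 0.8  0.  -2.7]
105 [ 0.005 -0.263  0.012] [ 0.9  0.  -3.8]
110 [ 0.006 -0.35   0.012] [ 1.   0.  -4.8]
115 [ 0.007 -0.437  0.011] [ 1.3  0.  -5.9]
```

Request:
arm_command(
  deltas=[
    [0.004,-0.03,0,0.5,0,-0.8,1],
    [0.004,-0.06,0.01,0.6,0,-1.2,1],
    [0.004,-0.088,0.012,0.6,0,-1.6,1],
    [0.004,-0.13,0.012,0.7,0,-2.1,1],
    [0.005,-0.176,0.012,0.8,0,-2.7,1],
    [0.005,-0.22,0.012,0.9,0,-3.2,1],
    [0.005,-0.263,0.012,0.9,0,-3.8,1],
    [0.005,-0.263,0.012,0.9,0,-3.8,1],
  ],
)

```text
time_s: 14.77
tcp_pos: [0.6322, 0.0264, 0.2971]
ee_rot: [[0.062, -0.968, 0.243], [0.255, 0.251, 0.934], [-0.965, 0.004, 0.263]]
wrist_force: [-0.5, -0.1, -3.1]
gripper_width: 0.129
gripper_force: 30.0
```

Request:
arm_command(
  deltas=[
    [0,-0.04,0,0,0,-0.5,1],
    [0,-0.087,0,0.1,0,-1,1],
    [0,-0.13,0,0.2,0,-1.5,1],
    [0,-0.174,0,0.4,0,-2.1,1],
    [0,-0.174,0,0.4,0,-2.1,1],
    [0,-0.174,0,0.4,0,-2.1,1],
    [0,-0.174,0,0.4,0,-2.1,1],
    [0,-0.174,0,0.4,0,-2.1,1],
  ],
)

```text
time_s: 15.43
tcp_pos: [0.6276, 0.009, 0.2911]
ee_rot: [[0.109, -0.968, 0.225], [0.409, 0.25, 0.878], [-0.906, -0.003, 0.423]]
wrist_force: [0.5, -0.4, -1.9]
gripper_width: 0.136
gripper_force: 30.0
```

Run:
```python
from fit import *
s=log();print(s["gripper_force"])
c=cam("top"); d=cam("scene")
a=cv2.resize(c["pixels"][120:290,220:400],None,fx=2.2,fy=2.2); b=cv2.resize(d["pixels"][120:340,220:430],None,fx=1.7,fy=1.7)
b=cv2.resize(b,(int(b.shape[1]*a.shape[0]/b.shape[0]),a.shape[0])); cv2.imwrite("pics/p1.png",np.hstack([a,b]))
```

```text
15.4333 {'joints': [-28.2759, 45.626, 4.2001, -101.1588, -116.3202, 35.9211], 'tcp_pos': [0.6276, 0.009, 0.2911], 'ee_rot': [[0.1087, -0.9683, 0.2249], [0.4092, 0.2498, 0.8776], [-0.9059, -0.0034, 0.4234]]} 0.1357167807061558 [ 0.5 -0.4 -1.9]
30.000110864639282
```

View pics/p1.png

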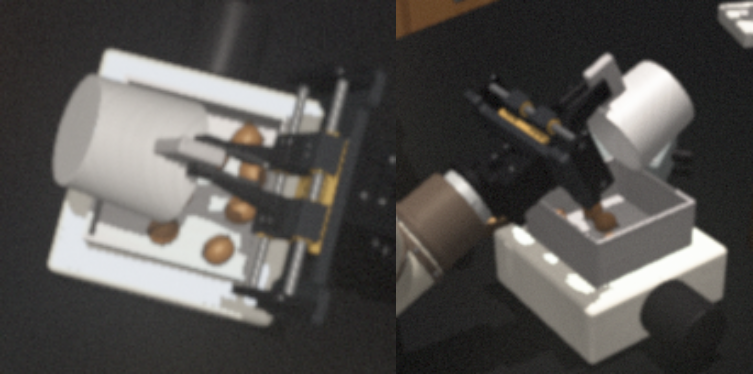

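Five walnuts show in the hopper and the rest are hidden, so I check inside the cup with the wrist camera.

Run:
```python
from fit import *
c=cam("wrist");cv2.imwrite("pics/w4.png",c["pixels"])
rows(75.5,[115,100,90,80,70],[.175,.176,.18,.19,.205],[.634,.036])
```

```text
115 [0.001 0.002 0.002] [-0.5  0.  -0.1]
100 [0.001 0.263 0.002] [0.4 0.  3.1]
90 [0.001 0.438 0.002] [1.1 0.  5.1]
80 [0.001 0.612 0.002] [1.6 0.  7.1]
70 [0.001 0.787 0.003] [2.  0.  9.2]
```

View pics/w4.png

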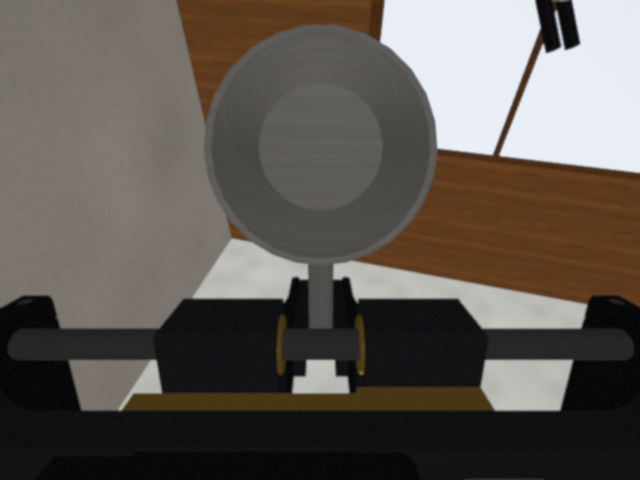

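The cup is empty. I untilt it.

Request:
arm_command(
  deltas=[
    [0,0.087,0,-0.5,0,0.9,1],
    [0,0.175,0,-0.2,0,1.9,1],
    [0,0.263,0,0.2,0,3.1,1],
    [0,0.35,0,0.5,0,4.1,1],
    [0,0.438,0,0.9,0,5.1,1],
    [0,0.525,0,1.3,0,6.1,1],
    [0,0.612,0,1.6,0,7.1,1],
    [0,0.7,0,1.8,0,8.2,1],
  ],
)

```text
time_s: 16.25
tcp_pos: [0.6476, 0.0879, 0.3089]
ee_rot: [[-0.065, -0.968, 0.243], [-0.254, 0.251, 0.934], [-0.965, -0.001, -0.262]]
wrist_force: [0.4, 1.4, -2.7]
gripper_width: 0.133
gripper_force: 30.0
```

Run:
```python
from fit import *
s=log()
rows(75.5,[75,60,50,40,30,20],[.205,.225,.24,.25,.26,.27],[.634,.036])
```

```text
16.25 {'joints': [-15.709, 26.3995, 8.6266, -75.1527, -86.462, 17.5249], 'tcp_pos': [0.6476, 0.0879, 0.3089], 'ee_rot': [[-0.065, -0.9679, 0.2426], [-0.2542, 0.2512, 0.934], [-0.965, -0.001, -0.2624]]} 0.13317294575368402 [ 0.4  1.4 -2.7]
75 [-0.001 -0.004  0.001] [-0.8  0.  -0.2]
60 [-0.001  0.258  0.001] [-1.7  0.   2.4]
50 [-0.001  0.433  0.001] [-2.1  0.   3.8]
40 [-0.001  0.607  0.   ] [-1.6  0.   5.2]
30 [-0.001  0.782  0.   ] [-0.9  0.   6.3]
20 [-0.001  0.956  0.   ] [0.  0.  7.1]
```

Request:
arm_command(
  deltas=[
    [0,0.087,0,-1,0,0.7,1],
    [0,0.175,0,-1.3,0,1.5,1],
    [0,0.258,0,-1.7,0,2.4,1],
    [0,0.345,0,-1.9,0,3.1,1],
    [0,0.433,0,-2.1,0,3.8,1],
    [0,0.52,0,-1.9,0,4.5,1],
    [0,0.607,0,-1.6,0,5.2,1],
    [0,0.7,0,-1.3,0,5.8,1],
  ],
)

```text
time_s: 16.92
tcp_pos: [0.662, 0.146, 0.3072]
ee_rot: [[-0.205, -0.968, 0.143], [-0.796, 0.25, 0.552], [-0.57, -0.001, -0.822]]
wrist_force: [0.4, -0.6, -1.9]
gripper_width: 0.133
gripper_force: 30.0
```

Run:
```python
from fit import *
s=log()
rows(75.5,[35,20,10,0],[.265,.275,.28,.285],[.634,.036])
q=s["joints"]
# candidate placement
for a,C in((0,[.48,-.28]),(-17,[.49,-.286]),(30,[.47,-.28]),(-20,[.46,-.33])):
    u=np.array([np.cos(np.radians(a)),np.sin(np.radians(a))]); g=np.r_[np.array(C)+.074*u,.062]; print(a,g,ik(g,down(a+180),q,8))
```

```text
16.9167 {'joints': [10.0853, 19.8693, 14.2088, -33.1291, -71.4761, -17.3658], 'tcp_pos': [0.662, 0.146, 0.3072], 'ee_rot': [[-0.2048, -0.9683, 0.1434], [-0.7956, 0.25, 0.5519], [-0.5702, -0.0011, -0.8215]]} 0.132926883412285 [ 0.4 -0.6 -1.9]
35 [-0.001 -0.004  0.001] [-0.5 -0.  -0.8]
20 [-0.001  0.258  0.001] [-0.1 -0.   1.5]
10 [-0.001  0.432  0.001] [ 0.8 -0.   3. ]
0 [-0.001  0.607  0.001] [ 1.9 -0.   4.2]
0 [ 0.554 -0.28   0.062] (array([-1.18852318e+01,  2.98488176e+01, -1.11316036e+01, -9.05359679e-11,
       -4.90195788e+01, -7.81147682e+01]), np.float64(3.226777165101527e-24))
-17 [ 0.56076655 -0.30763551  0.062     ] (array([-1.42717711e+01,  3.13795667e+01, -8.23245658e+00, -1.21414987e-10,
       -5.03879767e+01, -9.27282289e+01]), np.float64(3.4544671211216176e-24))
30 [ 0.53408588 -0.243       0.062     ] (array([-8.65106324e+00,  2.71228959e+01, -1.62054671e+01, -1.29351867e-09,
       -4.66716371e+01, -5.13489368e+01]), np.float64(2.347789477540847e-22))
-20 [ 0.52953725 -0.35530949  0.062     ] (array([-1.93391477e+01,  3.12236480e+01, -8.52930209e+00, -1.07559927e-09,
       -5.02470499e+01, -9.06608523e+01]), np.float64(2.6339169757289967e-22))
```

Request:
arm_command(
  deltas=[
    [0,0.087,0,-0.4,0,0,1],
    [0,0.174,0,-0.3,0,0.7,1],
    [0,0.26,0,0,0,1.5,1],
    [0,0.345,0,0.4,0,2.2,1],
    [0,0.432,0,0.8,0,3,1],
    [0,0.52,0,1.3,0,3.6,1],
    [0,0.607,0,1.9,0,4.2,1],
    [0,0.607,0,1.9,0,4.2,1],
  ],
)

```text
time_s: 17.58
tcp_pos: [0.663, 0.1564, 0.2568]
ee_rot: [[-0.247, -0.969, -0.006], [-0.969, 0.247, -0.001], [0.002, 0.006, -1.0]]
wrist_force: [-1.0, 0.8, -3.4]
gripper_width: 0.133
gripper_force: 30.0
```

Run:
```python
from fit import *
s=log()
delta([.524,-.263,.262],down(210))
```

```text
17.5833 {'joints': [26.7806, 26.6751, 13.4681, -0.1273, -77.1194, -41.0417], 'tcp_pos': [0.663, 0.1564, 0.2568], 'ee_rot': [[-0.2468, -0.969, -0.0061], [-0.9691, 0.2468, -0.0006], [0.0021, 0.0057, -1.0]]} 0.13291511002563622 [-1.   0.8 -3.4]
rv [ 0.005 -0.004  0.798] deg 45.7 cm [44.08  3.12 -0.41] n 44.2
```

Request:
arm_command(
  deltas=[
    [0,0,0.05,2,0.1,0,1],
    [0,0,0.12,5,0.3,0,1],
    [0,0,0.19,8.5,0.6,0,1],
    [0,0,0.26,12,0.8,0,1],
    [0,0,0.33,15.5,1.1,0,1],
    [0,0,0.4,19,1.3,0,1],
    [0,0,0.47,22.5,1.6,0,1],
    [0,0,0.54,26,1.8,0,1],
  ],
)

```text
time_s: 18.25
tcp_pos: [0.5808, -0.0949, 0.2608]
ee_rot: [[-0.716, -0.699, 0.003], [-0.699, 0.716, 0.005], [-0.006, 0.002, -1.0]]
wrist_force: [0.8, -0.7, -2.4]
gripper_width: 0.133
gripper_force: 30.0
```

```bash
python3 -c "
from fit import *
s=log();delta([.524,-.263,.2],down(210))"
```

```text
18.25 {'joints': [6.313, 16.8858, -0.7345, -0.3064, -72.1862, -51.9089], 'tcp_pos': [0.5808, -0.0949, 0.2608], 'ee_rot': [[-0.7156, -0.6986, 0.0028], [-0.6985, 0.7156, 0.0054], [-0.0058, 0.0019, -1.0]]} 0.13273876726508504 [ 0.8 -0.7 -2.4]
rv [0.003 0.006 0.25 ] deg 14.3 cm [15.84 -8.07  5.97] n 18.8
```

Request:
arm_command(
  deltas=[
    [0.003,0.006,0.07,3,-1.5,0,1],
    [0.003,0.006,0.14,6,-3,0,1],
    [0.003,0.006,0.2,9,-4.5,0,1],
    [0.003,0.006,0.25,12,-6,0,1],
    [0.003,0.006,0.25,14.5,-7.4,1.5,1],
    [0.003,0.006,0.25,15.8,-8,4,1],
    [0.003,0.006,0.25,15.8,-8,7,1],
    [0.003,0.006,0.25,15.8,-8,7,1],
  ],
)

```text
time_s: 18.92
tcp_pos: [0.5212, -0.2607, 0.184]
ee_rot: [[-0.867, -0.499, -0.011], [-0.499, 0.867, 0.003], [0.008, 0.009, -1.0]]
wrist_force: [-1.5, 0.6, -4.1]
gripper_width: 0.136
gripper_force: 30.0
```

```bash
python3 -c "
from fit import *
s=log();delta([.524,-.263,.061],down(210))"
```

```text
18.9167 {'joints': [-10.694, 19.7515, -7.9745, -0.0811, -62.9396, -49.3346], 'tcp_pos': [0.5212, -0.2607, 0.184], 'ee_rot': [[-0.8666, -0.499, -0.0112], [-0.499, 0.8666, 0.0034], [0.008, 0.0085, -0.9999]]} 0.1356884059250992 [-1.5  0.6 -4.1]
rv [ 0.009 -0.008 -0.001] deg 0.7 cm [-0.22 -0.45 12.29] n 12.3
```

Request:
arm_command(
  deltas=[
    [0.005,-0.004,0,0,0,2,1],
    [0.005,-0.004,0,0,0,5,1],
    [0.005,-0.004,0,0,0,7.5,1],
    [0.005,-0.004,0,0,0,9.5,1],
    [0.005,-0.004,0,0,0,10.5,1],
    [0.005,-0.004,0,0,0,11.3,1],
    [0.005,-0.004,0,0,0,11.3,1],
    [0.005,-0.004,0,0,0,11.3,1],
  ],
)

```text
time_s: 19.58
tcp_pos: [0.5269, -0.2619, 0.0778]
ee_rot: [[-0.864, -0.504, 0.006], [-0.504, 0.864, -0.007], [-0.002, -0.009, -1.0]]
wrist_force: [-0.2, -0.4, -1.2]
gripper_width: 0.138
gripper_force: 30.0
```

```bash
python3 -c "
from fit import *
s=log();delta([.524,-.263,.061],down(210))"
```

```text
19.5833 {'joints': [-10.503, 25.9405, -15.6119, 0.4123, -48.0321, -49.4984], 'tcp_pos': [0.5269, -0.2619, 0.0778], 'ee_rot': [[-0.8636, -0.5041, 0.0062], [-0.5041, 0.8636, -0.0066], [-0.002, -0.0088, -1.0]]} 0.1384329341277729 [-0.2 -0.4 -1.2]
rv [-0.009  0.002  0.005] deg 0.6 cm [0.31 0.06 1.68] n 1.7
```

Request:
arm_command(
  deltas=[
    [-0.008,0.002,0,0,0,0.4,1],
    [-0.008,0.002,0,0,0,0.8,1],
    [-0.008,0.002,0,0,0,1.1,1],
    [-0.008,0.002,0,0,0,1.3,1],
    [-0.008,0.002,0,0,0,1.5,1],
    [-0.008,0.002,0,0,0,1.5,1],
    [-0.008,0.002,0,0,0,1.5,1],
    [-0.008,0.002,0,0,0,1.5,1],
  ],
)

```text
time_s: 20.25
tcp_pos: [0.5271, -0.2619, 0.0624]
ee_rot: [[-0.864, -0.504, 0.001], [-0.504, 0.864, -0.001], [-0.0, -0.001, -1.0]]
wrist_force: [2.6, 2.2, 3.1]
gripper_width: 0.135
gripper_force: 30.0
```

```bash
python3 -c "
from fit import *
s=log();delta([.524,-.263,.061],down(210))"
```

```text
20.25 {'joints': [-10.6493, 27.237, -15.9646, 0.055, -46.7435, -49.1091], 'tcp_pos': [0.5271, -0.2619, 0.0624], 'ee_rot': [[-0.8636, -0.5042, 0.0008], [-0.5042, 0.8636, -0.0009], [-0.0003, -0.0012, -1.0]]} 0.13486227898146533 [2.6 2.2 3.1]
rv [-0.001  0.     0.005] deg 0.3 cm [0.32 0.06 0.14] n 0.4
```

The cup is on the bench, with the wrist force now upward. I release and rise.

Request:
arm_command(
  deltas=[
    [0,0,0,0,0,0,-1],
    [0,0,0,0,0,0,-1],
    [0,0,0,0,0,0,-1],
    [0,0,0,0,0,0,-1],
    [0,0,0,0,0,0,-1],
    [0,0,0,0,0,-2,-1],
    [0,0,0,0,0,-5,-1],
    [0,0,0,0,0,-8,-1],
  ],
)

```text
time_s: 20.92
tcp_pos: [0.525, -0.2617, 0.1413]
ee_rot: [[-0.864, -0.504, -0.005], [-0.504, 0.864, 0.001], [0.004, 0.003, -1.0]]
wrist_force: [1.0, -1.0, 0.1]
gripper_width: 0.654
gripper_force: 0.0
```

Request:
arm_command(
  deltas=[
    [0,0,0,0,0,-4,-1],
    [0,0,0,0,0,-8,-1],
    [0,0,0,0,0,-12,-1],
    [0,0,0,0,0,-14,-1],
    [0,0,0,0,0,-14,-1],
  ],
)

```text
time_s: 21.33
tcp_pos: [0.5285, -0.263, 0.2881]
ee_rot: [[-0.864, -0.504, 0.01], [-0.504, 0.864, -0.004], [-0.006, -0.009, -1.0]]
wrist_force: [0.4, 0.2, 0.0]
gripper_width: 0.975
gripper_force: 0.0
```

Run:
```python
from fit import *
s=log()
c=cam("top"); im=c["pixels"]; cv2.imwrite("pics/t2.png",im)
hsv=cv2.cvtColor(im,cv2.COLOR_BGR2HSV)
m=cv2.inRange(hsv,(3,90,50),(22,255,255)); m[:150]=0; m[260:]=0; m[:,:250]=0; m[:,360:]=0
n,l,st,ce=cv2.connectedComponentsWithStats(m)
for i in range(1,n):
    if st[i,4]>20: print(st[i],ray(c,*ce[i],.102).round(3))
# key pose from collar at z .066 and box; grip candidates
K=ray(c,175.4,288.2,.066); print("key",K)
for psi in(19.4,199.4,-160.6):
    for p,h in((.17,0),(.098,0)):
        q,co=ik([K[0],K[1],p],down(psi),[25,20,-5,0,-60,0],6); print(psi,p,co,q.round())
```

```text
21.3333 {'joints': [-10.6707, 16.0257, 1.7529, 0.1495, -75.1366, -49.0968], 'tcp_pos': [0.5285, -0.263, 0.2881], 'ee_rot': [[-0.8636, -0.504, 0.0097], [-0.5041, 0.8636, -0.0044], [-0.0061, -0.0087, -0.9999]]} 0.9752542757482666 [0.4 0.2 0. ]
[325 177  14  14 123] [ 0.665 -0.039  0.102]
[312 183  11  13 105] [ 0.655 -0.012  0.102]
[329 192  12  14 115] [ 0.636 -0.044  0.102]
[296 205  13  11 116] [0.615 0.016 0.102]
[323 210  13  11 107] [ 0.605 -0.035  0.102]
[288 219  12  11 102] [0.588 0.031 0.102]
[313 228  13  11 101] [ 0.572 -0.016  0.102]
key [0.46688972 0.25865349 0.066     ]
19.4 0.17 1.6985440138226185e-19 [ 46.  16. -16.   0. -58.  63.]
19.4 0.098 9.021177300707406e-26 [ 46.  20. -22.  -0. -48.  63.]
199.4 0.17 1.3946594583808853e-18 [  46.   16.  -16.   -0.  -58. -117.]
199.4 0.098 4.17519731671525e-26 [  46.   20.  -22.    0.  -48. -117.]
-160.6 0.17 1.4075341541636377e-18 [  46.   16.  -16.   -0.  -58. -117.]
-160.6 0.098 1.5670239417760012e-25 [  46.   20.  -22.   -0.  -48. -117.]
```

View pics/t2.png

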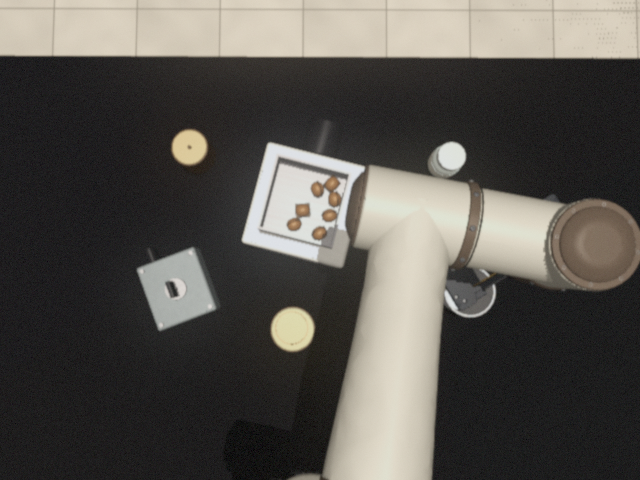

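All seven walnuts are in the hopper and the cup stands free at (470,290). I go to the key next.

Run:
```python
from fit import *
s=sense(); p0=s["tcp_pos"]; p1=np.array([.467,.2587,.24]); R=s["ee_rot"]; p=p0
for k in(1,2,3):
    pn=p0+(p1-p0)*k/3; Rn=down(210+56.47*k)
    print(Ro.from_matrix(R.T@Rn).as_rotvec().round(3),(R.T@(pn-p)*100).round(2)); p,R=pn,Rn
```

```text
[-0.005  0.001 -0.981] [-7.   16.02  1.45]
[ 0.     0.    -0.986] [-17.2    3.07   1.49]
[ 0.     0.    -0.986] [-12.07 -12.64   1.49]
```

Request:
arm_command(
  deltas=[
    [0,0,-0.12,-0.9,2,0.2,-1],
    [0,0,-0.25,-1.8,4,0.4,-1],
    [0,0,-0.37,-2.6,6,0.6,-1],
    [0,0,-0.49,-3.5,8,0.7,-1],
    [0,0,-0.61,-4.4,10,0.9,-1],
    [0,0,-0.74,-5.3,12,1.1,-1],
    [0,0,-0.86,-6.1,14,1.3,-1],
    [0,0,-0.98,-7,16,1.5,-1],
  ],
)

```text
time_s: 22.05
tcp_pos: [0.5047, -0.0874, 0.2645]
ee_rot: [[-0.057, -0.998, -0.006], [-0.998, 0.057, -0.0], [0.0, 0.006, -1.0]]
wrist_force: [1.0, -0.0, -0.1]
gripper_width: 1.0
gripper_force: 0.0
```

Request:
arm_command(
  deltas=[
    [0,0,-0.12,-2.1,0.4,0.2,-1],
    [0,0,-0.25,-4.3,0.8,0.4,-1],
    [0,0,-0.37,-6.4,1.1,0.6,-1],
    [0,0,-0.49,-8.6,1.5,0.7,-1],
    [0,0,-0.61,-10.7,1.9,0.9,-1],
    [0,0,-0.74,-12.9,2.3,1.1,-1],
    [0,0,-0.86,-15,2.7,1.3,-1],
    [0,0,-0.98,-17.2,3.1,1.5,-1],
  ],
)

```text
time_s: 22.72
tcp_pos: [0.4847, 0.0858, 0.2496]
ee_rot: [[0.797, -0.604, -0.005], [-0.604, -0.797, -0.001], [-0.003, 0.004, -1.0]]
wrist_force: [0.2, 0.9, 0.2]
gripper_width: 1.004
gripper_force: 0.0
```

```bash
python3 -c "
from fit import *
s=log();delta([.467,.2587,.2],down(19.4))"
```

```text
22.7167 {'joints': [28.9404, 7.787, -14.3086, -0.074, -68.2014, 23.9654], 'tcp_pos': [0.4847, 0.0858, 0.2496], 'ee_rot': [[0.7973, -0.6035, -0.0051], [-0.6035, -0.7973, -0.0015], [-0.0032, 0.0043, -1.0]]} 1.0041873638457361 [0.2 0.9 0.2]
rv [ 0.002  0.005 -0.986] deg 56.5 cm [-11.83 -12.74   4.94] n 18.1
```

Request:
arm_command(
  deltas=[
    [0,0,-0.12,-1.5,-1.6,0.6,-1],
    [0,0,-0.25,-3,-3.2,1.2,-1],
    [0,0,-0.37,-4.4,-4.8,1.8,-1],
    [0,0,-0.49,-5.9,-6.4,2.4,-1],
    [0,0,-0.61,-7.4,-8,3,-1],
    [0,0,-0.74,-8.9,-9.6,3.6,-1],
    [0,0,-0.86,-10.4,-11.2,4.2,-1],
    [0.002,0.005,-0.986,-11.8,-12.7,4.9,-1],
  ],
)

```text
time_s: 23.38
tcp_pos: [0.4686, 0.2583, 0.2005]
ee_rot: [[0.944, 0.331, 0.001], [0.331, -0.944, -0.001], [0.001, 0.001, -1.0]]
wrist_force: [0.1, -0.7, 0.4]
gripper_width: 1.001
gripper_force: 0.0
```

Request:
arm_command(
  deltas=[
    [0,0,0,0,0,0,-1],
    [0,0,0,0,0,0,-1],
    [0,0,0,0,0,0,-1],
  ],
)

```text
time_s: 23.63
tcp_pos: [0.469, 0.257, 0.2015]
ee_rot: [[0.946, 0.324, 0.002], [0.324, -0.946, -0.001], [0.001, 0.001, -1.0]]
wrist_force: [-0.0, 0.5, 0.7]
gripper_width: 1.002
gripper_force: 0.0
```

Run:
```python
from fit import *
s=log();delta([.467,.2587,.098],down(19.4))
c=cam("wrist"); im=c["pixels"].copy()
for p in([.467,.2587,.111],[.467,.2587,.066]):
    print(proj(c,p)); 
u=np.array([np.cos(np.radians(19.4)),np.sin(np.radians(19.4))])*.016
v=np.array([-u[1],u[0]])*4.5/16
for a,b in((1,1),(1,-1),(-1,-1),(-1,1)):
    q=proj(c,[.467+a*u[0]+b*v[0],.2587+a*u[1]+b*v[1],.111]); print(q.round(1)); 
cv2.imwrite("pics/k.png",im)
```

```text
23.6333 {'joints': [46.1702, 13.9563, -13.6874, 0.1102, -62.3261, 62.6633], 'tcp_pos': [0.469, 0.257, 0.2015], 'ee_rot': [[0.9462, 0.3237, 0.0016], [0.3237, -0.9462, -0.0008], [0.0013, 0.0013, -1.0]]} 1.0017214390064082 [-0.   0.5  0.7]
rv [ 0.001 -0.001 -0.009] deg 0.5 cm [-0.15 -0.24 10.35] n 10.4
[317.42430326 239.45749324]
[317.75927232 224.34258267]
[311.4 219.7]
[323.  219.6]
[323.3 258.5]
[312.  258.6]
```

View pics/k.png

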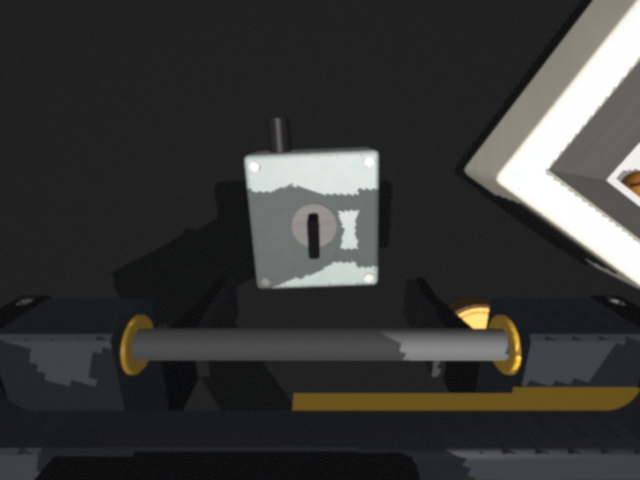

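The wrist view shows the bow at about (314,236), 3.5 px left of the prediction, so I correct by 2.7 mm along tool -y and descend.

Request:
arm_command(
  deltas=[
    [0,0,0,-0.1,-0.5,2,-1],
    [0,0,0,-0.1,-0.5,5,-1],
    [0,0,0,-0.1,-0.5,7.5,-1],
    [0,0,0,-0.1,-0.5,9.5,-1],
    [0,0,0,-0.1,-0.5,10.3,-1],
    [0,0,0,-0.1,-0.5,10.3,-1],
    [0,0,0,-0.1,-0.5,10.3,-0.3],
    [0,0,0,-0.1,-0.5,10.3,-0.3],
  ],
)

```text
time_s: 24.35
tcp_pos: [0.4684, 0.2628, 0.1012]
ee_rot: [[0.946, 0.325, 0.006], [0.325, -0.946, 0.003], [0.007, -0.001, -1.0]]
wrist_force: [0.3, -0.4, 0.6]
gripper_width: 0.92
gripper_force: 0.0
```

```bash
python3 -c "
from fit import *
s=log();delta([.4661,.2613,.098],down(19.4))"
```

```text
24.35 {'joints': [46.6888, 20.0436, -21.3029, 0.1787, -48.2962, 62.1491], 'tcp_pos': [0.4684, 0.2628, 0.1012], 'ee_rot': [[0.9457, 0.3249, 0.006], [0.3248, -0.9458, 0.0029], [0.0066, -0.0008, -1.0]]} 0.9195705625159465 [ 0.3 -0.4  0.6]
rv [-0.001 -0.007 -0.008] deg 0.6 cm [-0.27  0.07  0.31] n 0.4
```

Request:
arm_command(
  deltas=[
    [0,-0.005,-0.008,-0.2,0.05,0.2,1],
    [0,-0.005,-0.008,-0.2,0.05,0.2,1],
    [0,-0.005,-0.008,-0.2,0.05,0.2,1],
    [0,-0.005,-0.008,-0.2,0.05,0.2,1],
    [0,-0.005,-0.008,-0.2,0.05,0.2,1],
    [0,-0.005,-0.008,-0.2,0.05,0.2,1],
    [0,-0.005,-0.008,-0.2,0.05,0.2,1],
    [0,-0.005,-0.008,-0.2,0.05,0.2,1],
  ],
)

```text
time_s: 25.02
tcp_pos: [0.4656, 0.2612, 0.0975]
ee_rot: [[0.943, 0.333, -0.001], [0.333, -0.943, -0.001], [-0.001, 0.0, -1.0]]
wrist_force: [-0.1, -0.4, 0.1]
gripper_width: 0.325
gripper_force: 0.0
```

Request:
arm_command(
  deltas=[
    [0,0,0,0,0,0,1],
    [0,0,0,0,0,0,1],
    [0,0,0,0,0,0,1],
    [0,0,0,0,0,0,1],
    [0,0,0,0,0,0,1],
    [0,0,0,0,0,0,1],
    [0,0,0,0,0,0,1],
  ],
)

```text
time_s: 25.6
tcp_pos: [0.4656, 0.2617, 0.0975]
ee_rot: [[0.943, 0.333, -0.001], [0.333, -0.943, 0.0], [-0.001, -0.0, -1.0]]
wrist_force: [-1.2, 2.7, -0.6]
gripper_width: 0.095
gripper_force: 30.0
```

```bash
python3 -c "
from fit import *
s=log();print(s['gripper_force'],s['moment']);delta([.4661,.2613,.098],down(19.4))"
```

```text
25.6 {'joints': [46.7186, 20.2476, -21.5395, -0.0624, -48.2508, 62.7613], 'tcp_pos': [0.4656, 0.2617, 0.0975], 'ee_rot': [[0.943, 0.3328, -0.001], [0.3328, -0.943, 0.0001], [-0.001, -0.0004, -1.0]]} 0.09493748155721075 [-1.2  2.7 -0.6]
29.9979767203331 [ 0.81305401  0.44771866 -0.03984209]
rv [-0.     0.001  0.001] deg 0.1 cm [ 0.04  0.05 -0.05] n 0.1
```

Request:
arm_command(
  deltas=[
    [0,0,0.12,0,0,0,1],
    [0,0,0.24,0,0,0,1],
    [0,0,0.36,0,0,0,1],
    [0,0,0.48,0,0,0,1],
    [0,0,0.6,0,0,0,1],
    [0,0,0.72,0,0,0,1],
    [0,0,0.84,0,0,0,1],
    [0,0,0.93,0,0,0,1],
  ],
)

```text
time_s: 26.27
tcp_pos: [0.4656, 0.2623, 0.0975]
ee_rot: [[0.828, -0.561, -0.001], [-0.561, -0.828, 0.001], [-0.001, -0.001, -1.0]]
wrist_force: [-2.2, 4.2, -1.2]
gripper_width: 0.097
gripper_force: 30.0
```

Request:
arm_command(
  deltas=[
    [0,0,0.06,0,0,0,1],
    [0,0,0.09,0,0,0,1],
    [0,0,0.09,0,0,0,1],
  ],
)

```text
time_s: 26.52
tcp_pos: [0.4657, 0.2623, 0.0975]
ee_rot: [[0.778, -0.629, -0.0], [-0.629, -0.778, 0.001], [-0.001, -0.0, -1.0]]
wrist_force: [-2.0, 4.8, -1.2]
gripper_width: 0.096
gripper_force: 30.4
```

```bash
python3 -c "
from fit import *
s=log();print(s['gripper_force'],s['moment'],'yaw',np.degrees(np.arctan2(s['ee_rot'][1,0],s['ee_rot'][0,0])))"
```

```text
26.5167 {'joints': [46.7505, 20.256, -21.5193, -0.0738, -48.2015, 4.3519], 'tcp_pos': [0.4657, 0.2623, 0.0975], 'ee_rot': [[0.7777, -0.6286, -0.0004], [-0.6286, -0.7777, 0.001], [-0.0009, -0.0005, -1.0]]} 0.0959390156341558 [-2.   4.8 -1.2]
30.44239193201065 [1.49295889 0.58798073 0.42564124] yaw -38.946698960477036
```

Request:
arm_command(
  deltas=[
    [0,0,0,0,0,0,1],
    [0,0,0,0,0,0,1],
    [0,0,0,0,0,0,1],
    [0,0,0,0,0,0,1],
    [0,0,0,0,0,0,-1],
    [0,0,0,0,0,0,-1],
    [0,0,0,0,0,0,-1],
    [0,0,0,0,0,0,-1],
  ],
)

```text
time_s: 27.18
tcp_pos: [0.4653, 0.261, 0.0975]
ee_rot: [[0.777, -0.629, -0.002], [-0.629, -0.777, -0.001], [-0.001, 0.002, -1.0]]
wrist_force: [-1.0, 3.0, -0.1]
gripper_width: 0.317
gripper_force: 1.0
```

Request:
arm_command(
  deltas=[
    [0,0,0,0,0,0,-1],
    [0,0,0,0,0,0,-1],
    [0,0,0,0,0,0,-1],
    [0,0,0,0,0,0,-1],
    [0,0,0,0,0,0,-1],
    [0,0,0,0,0,-3,-1],
    [0,0,0,0,0,-6.5,-1],
    [0,0,0,0,0,-10,-1],
  ],
)

```text
time_s: 27.85
tcp_pos: [0.4653, 0.2605, 0.1981]
ee_rot: [[0.777, -0.63, -0.003], [-0.63, -0.777, -0.003], [-0.0, 0.004, -1.0]]
wrist_force: [0.6, 0.4, 0.2]
gripper_width: 0.923
gripper_force: 0.0
```

Request:
arm_command(
  deltas=[
    [0,0,0,0,0,-3,-1],
    [0,0,0,0,0,-3,-1],
    [0,0,0,0,0,-3,-1],
  ],
)

```text
time_s: 28.1
tcp_pos: [0.4664, 0.2618, 0.2295]
ee_rot: [[0.777, -0.63, 0.002], [-0.63, -0.777, 0.003], [-0.0, -0.003, -1.0]]
wrist_force: [-0.7, 1.1, -0.3]
gripper_width: 0.992
gripper_force: 0.0
```

Run:
```python
from fit import *
s=log()
c=cam("wrist"); im=c["pixels"]; g=im.max(2)
x,y=proj(c,[.466,.2615,.1]).astype(int); print(x,y)
m=np.uint8(g[y-50:y+50,x-50:x+50]<35); n,l,st,ce=cv2.connectedComponentsWithStats(m)
P=[ray(c,x-50+u,y-50+v,.1)[:2] for v,u in np.argwhere(l==l[50,50])] if l[50,50] else []
if len(P):
    P=np.array(P,np.float32)*1000; print(len(P),cv2.minAreaRect(P)); vx,vy,_,_=cv2.fitLine(P,cv2.DIST_L2,0,.01,.01).ravel(); print("bow deg",np.degrees(np.arctan2(vy,vx)))
c=cam("top"); hsv=cv2.cvtColor(c["pixels"],cv2.COLOR_BGR2HSV); m=cv2.inRange(hsv,(3,90,50),(22,255,255)); m[:150]=0; m[260:]=0; m[:,:250]=0; m[:,360:]=0
n,l,st,ce=cv2.connectedComponentsWithStats(m); print("nuts",sum(st[1:,4]>40))
gr=cv2.cvtColor(c["pixels"],cv2.COLOR_BGR2GRAY); m=np.uint8(gr>75); m[:225]=0;m[:,:425]=0;m[340:]=0;m[:,520:]=0
q=max(cv2.findContours(m,cv2.RETR_EXTERNAL,cv2.CHAIN_APPROX_NONE)[0],key=len); print("cup",cv2.boundingRect(q),ray(c,470,292,.085),"expect rim px",proj(c,[.463,-.299,.085]))
```

```text
28.1 {'joints': [46.677, 12.6363, -11.184, -0.0261, -65.9965, 4.3136], 'tcp_pos': [0.4664, 0.2618, 0.2295], 'ee_rot': [[0.7769, -0.6296, 0.0019], [-0.6296, -0.7769, 0.0026], [-0.0002, -0.0032, -1.0]]} 0.9923062524858531 [-0.7  1.1 -0.3]
319 225
nuts 7
cup (438, 246, 58, 72) [ 0.46264677 -0.30027018  0.085     ] expect rim px [469.32142113 291.80843757]
```

Run:
```python
from fit import *
c=cam("wrist"); g=c["pixels"].max(2); x,y=proj(c,[.466,.2615,.09]).astype(int); p=g[y-22:y+22,x-25:x+25]
for r in p[::3,::2]: print("".join("#" if v<40 else "+" if v<70 else "." for v in r))
m=np.uint8(p<55); n,l,st,ce=cv2.connectedComponentsWithStats(m)
for i in range(1,n):
    if st[i,4]<60: continue
    P=np.array([ray(c,x-25+u,y-22+v,.105)[:2]*1000 for v,u in np.argwhere(l==i)],np.float32); vx,vy,_,_=cv2.fitLine(P,cv2.DIST_L2,0,.01,.01).ravel(); print(st[i],P.mean(0),cv2.minAreaRect(P)[1],np.degrees(np.arctan2(vy,vx)))
```

```text
.........................
.........................
.........................
.........................
........+................
.......####+.............
......+#######+..........
......++++######+........
......++++++#######+.....
........+++++++######....
...........++++++####+...
.............++++++###...
................++++++...
..................+++....
.........................
[ 12  12  31  28 448] [466.3118  259.79523] (31.55870246887207, 12.041790962219238) 16.441494
```

```bash
python3 -c "
from station import finish_job
print(finish_job())"
```

```text
the job is handed in; nothing more can be done
None
```

I handed the job in at about 28 s of the 72 s allowed: all seven walnuts are in the hopper, the empty cup stands upright and released, and the key was held at its stop for about 0.5 s and is back at run by the camera (within about 0.05 rad). The log, branch slice and jar were left alone; the hand-in gave no verdict.

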